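# Reload the curing shuttle with printed bearing stands

## Robot

A 6-joint arm with a two-finger parallel gripper is mounted at the origin on the work surface. World frame = base frame: x ahead of the robot, y to its left, z up, the work surface at z = 0. Lengths are in m, angles in rad, forces in N, time in s.
With the tool pointing down it reaches from about 0.35 to 0.975 m from the base axis. Payload 4.9 kg.
Tool frame: the origin (TCP) lies midway between the tips of the shut fingers; the grasp point (between the pads) lies 19 mm behind it; z points along the fingers, y is the line along which they close (so a half turn about z gives the same grasp; the last joint's range is limited). The gripper opens to 85 mm and grips with 20 to 120 N. Pads are 22 mm wide; open, the fingers measure 114 mm over their backs; the gripper's body (76 mm by 85 mm) begins 54 mm behind the grasp point. The pads swing forward as they close: fully open they stand 13 mm farther back than shut.
Start: joints at [1.007, 0.053, 1.613, -0, 1.476, -0.119], TCP at [0.269, 0.564, 0.231] pointing down, gripper open.
Joint ranges: [-3.01, 3.01], [-1.01, 2.22], [0.06, 2.58], [-1.02, 4.17], [0.09, 2.62], [-3.14, 3.14]. Speed limits (rad/s): [2.57, 2.57, 3.14, 3.14, 3.14, 3.14].

## Interface

Orientations are given as a unit quaternion [w, x, y, z].
In Python, from plant import state, grab_frame, job_done, cut_out, place_of gives the robot as it stands.
- The arm moves only by the tool jog_arm, never from a script. Its argument "motion" is text: rows parted by semicolons, each of 7 numbers parted by spaces: the opening in per cent of the stroke, from 0 (shut) to 100 (fully open), then the shift along the tool's x, y, z as a fraction of full scale, then the turn, a rotation vector about the tool's x, y, z as a fraction of full scale. A call has exactly 5 rows; each row is the pose to reach, as a shift and turn from the pose commanded when the call began, along the tool's axes at that moment; what a row does not reach only later rows make up. Full scale, the value 1, is 50 cm for a shift and 1.5 rad for a turn. A row lasts 1/8 s, in which the tool goes at most 62.5 mm and 10.7 degrees, less where a joint would pass 70% of its speed; a pose out of reach is approached as far as the arm can. A call with a number of a shift or a turn outside -1 to 1 is refused whole. A call with a gripper value outside its range is refused whole. The fingers move at their own pace and stop on an object; the grip force is fixed at half the most. Time passes only in rows, so rows that repeat a pose let the fingers close, or fill a call up. It gives the time, the measured TCP pose, the force, the opening and the grip force at its end, in the units of the state.
- state(): the state, without advancing time (a new reading comes with each control period).
- grab_frame(name): name is "side" or "top"; returns a dict with "color" (384x512x3 uint8, red, green, blue), "range_z" (384x512 float32, m along the optical axis (not along the pixel's ray), 0 where there is no reading), "intrinsics" (3x3 intrinsics, pixels), "world_from_camera" (4x4, takes a point from camera to world coordinates). Camera axes: x right, y up, looking along -z (the intrinsics and any distortion apply to the point x, -y, -z); pixel columns grow to the right and rows downward; lengths in m; the calibration is good to about 2 mm. A picture is of the moment at which its call begins.
- job_done(): hands the job in; it is judged then, once.
Trained networks look in the newest picture that a camera, given by its name, has taken for a name from the list of things; names that differ only in an ending like _2 or _b are one class to them, and where a whole thing is asked for, a point or a joint stands for the part that bears it (a point fixed in the world has none). Each returns a list of dicts, best first, with "p" (0 to 1); they miss things now and then, are a little off and sometimes report something else, mostly with a low value. They report only what shows in the picture. A call takes as long as a camera call. They do not tell look-alikes from the thing itself.
- cut_out(camera, thing): "pixels" (384x512 bool, what is visible of it).
- place_of(camera, thing): "at" ([x, y, z] in m, in world coordinates, good to about 4 mm: a listed point, or the origin of a listed thing).
The state is a dict: "time": time; "joint_pos": joint angles; "joint_vel": joint speeds; "joint_efforts": joint torques, N m; "tool_pos": TCP position; "tool_rot": TCP orientation; "contact_force": force on the tool from outside, world axes, zero at the start; "ft_torque": the same for the moment, N m; "gripper_width": opening from 0.0 (shut) to 1.0 (fully open); "grasp_force": force on a finger pad.
Only numpy, scipy, OpenCV 4.12 (cv2) and the standard library are available. Lean on these libraries where they do the work, as an engineer would, in place of code of your own. Each camera call takes 0.05 s, during which the arm holds its last target. There are 200 camera calls.

## Task

Change the batch on the curing shuttle: pull up the index knob, draw the slide out from under the lamp to the loading hole and let the pin snap in. Take the cured stands off the slide and stand them upright in the blue tray, then stand every fresh stand from the bench upright in a slot of the slide, foot fully down. With all of them loaded, pull the knob again, push the slide back under the lamp and let the pin snap home; leave the reel, pliers and bottle alone.

Things in the scene. Friction and masses are not known exactly. Their poses are not given: they have to be found in the camera images.
- new1_mid (a point): Fresh grey printed bearing stand, 100 mm tall: weighted foot 60 (x) by 42 (y) by 16 mm high; centred on it an upright web 46 mm wide (x), 12 mm thick (y), round-topped with a small bearing; symmetric; 140 g. Point: its centre, 50 mm above the foot's underside; z up. Starts standing on the bench between robot and shuttle. May be absent.
- new2_mid (a point): Fresh grey printed bearing stand, 100 mm tall: weighted foot 60 (x) by 42 (y) by 16 mm high; centred on it an upright web 46 mm wide (x), 12 mm thick (y), round-topped with a small bearing; symmetric; 140 g. Point: its centre, 50 mm above the foot's underside; z up. Starts standing on the bench between robot and shuttle. May be absent.
- new3_mid (a point): Fresh grey printed bearing stand, 100 mm tall: weighted foot 60 (x) by 42 (y) by 16 mm high; centred on it an upright web 46 mm wide (x), 12 mm thick (y), round-topped with a small bearing; symmetric; 140 g. Point: its centre, 50 mm above the foot's underside; z up. Starts standing on the bench between robot and shuttle. May be absent.
- new4_mid (a point): Fresh grey printed bearing stand, 100 mm tall: weighted foot 60 (x) by 42 (y) by 16 mm high; centred on it an upright web 46 mm wide (x), 12 mm thick (y), round-topped with a small bearing; symmetric; 140 g. Point: its centre, 50 mm above the foot's underside; z up. Starts standing on the bench between robot and shuttle. May be absent.
- done1_mid (a point): Cured grey printed bearing stand, 100 mm tall: weighted foot 60 (x) by 42 (y) by 16 mm high; centred on it an upright web 46 mm wide (x), 12 mm thick (y), round-topped with a small bearing; symmetric; 140 g. Point: its centre, 50 mm above the foot's underside; z up. Starts standing in slot 1 of the slide under the lamp. May be absent. Same look as a fresh one; only its place tells it.
- done2_mid (a point): Cured grey printed bearing stand, 100 mm tall: weighted foot 60 (x) by 42 (y) by 16 mm high; centred on it an upright web 46 mm wide (x), 12 mm thick (y), round-topped with a small bearing; symmetric; 140 g. Point: its centre, 50 mm above the foot's underside; z up. Starts standing in slot 2 of the slide under the lamp. May be absent. Same look as a fresh one; only its place tells it.
- done3_mid (a point): Cured grey printed bearing stand, 100 mm tall: weighted foot 60 (x) by 42 (y) by 16 mm high; centred on it an upright web 46 mm wide (x), 12 mm thick (y), round-topped with a small bearing; symmetric; 140 g. Point: its centre, 50 mm above the foot's underside; z up. Starts standing in slot 3 of the slide under the lamp. May be absent. Same look as a fresh one; only its place tells it.
- done4_mid (a point): Cured grey printed bearing stand, 100 mm tall: weighted foot 60 (x) by 42 (y) by 16 mm high; centred on it an upright web 46 mm wide (x), 12 mm thick (y), round-topped with a small bearing; symmetric; 140 g. Point: its centre, 50 mm above the foot's underside; z up. Starts standing in slot 4 of the slide under the lamp. May be absent. Same look as a fresh one; only its place tells it.
- slot1 (a point): Slot 1 of 4 in the slide's white deck, a pocket 65 mm (x) by 47 mm (y), 14 mm deep; a stand's foot drops in, its x along the slot's. Point: centre of the floor, 40 mm above the bench (deck top 54 mm). Slots are 62 mm apart in y, slot 4 nearest the lamp end. Moves with the slide; y points along the bed to the lamp, x across, away from the robot.
- slot2 (a point): Slot 2 of 4 in the slide's white deck, a pocket 65 mm (x) by 47 mm (y), 14 mm deep; a stand's foot drops in, its x along the slot's. Point: centre of the floor, 40 mm above the bench (deck top 54 mm). Slots are 62 mm apart in y, slot 4 nearest the lamp end. Moves with the slide; y points along the bed to the lamp, x across, away from the robot.
- slot3 (a point): Slot 3 of 4 in the slide's white deck, a pocket 65 mm (x) by 47 mm (y), 14 mm deep; a stand's foot drops in, its x along the slot's. Point: centre of the floor, 40 mm above the bench (deck top 54 mm). Slots are 62 mm apart in y, slot 4 nearest the lamp end. Moves with the slide; y points along the bed to the lamp, x across, away from the robot.
- slot4 (a point): Slot 4 of 4 in the slide's white deck, a pocket 65 mm (x) by 47 mm (y), 14 mm deep; a stand's foot drops in, its x along the slot's. Point: centre of the floor, 40 mm above the bench (deck top 54 mm). Slots are 62 mm apart in y, slot 4 nearest the lamp end. Moves with the slide; y points along the bed to the lamp, x across, away from the robot.
- knob (a point): Round black knob of the index plunger, 30 mm diameter, 30 mm tall, its axis vertical, with bare steel sleeve below, on the tongue 200 mm from the deck's centre on the side away from the lamp. This point is on its axis 13 mm below its top, a good height to grip; 74 mm above the bench when the pin is home. It moves with the slide and rises with the plunger; axes as for the slots.
- plunger (a joint): Lift of the plunger knob in m: 0 = pin fully home in a hole of the index bar, about 0.012 = pin tip resting on the bar between holes, 0.018 = fully pulled. A spring draws it down (6 to 11 N). Above 0.013 the slide is free; let down within a few mm of a hole, the pin snaps home by itself and locks the slide, with 1.5 mm of play.
- slide (a joint): Travel of the slide in m: 0 = curing hole, under the lamp (start); 0.300 = loading hole, drawn out away from the lamp along the slots' -y. There are only these two holes. Light friction, about 2 N.
- bed: Fixed bed of the shuttle, 680 mm long (y) by 100 mm, steel with two guide rods and an index bar. Origin: bed centre at bench height; y runs along it towards the lamp, x across, away from the robot. The deck's centre is at y = 210 mm under the lamp, at y = -90 mm drawn out.
- lamp (a point): Centre of the underside of the fixed black curing lamp over the +y end of the bed, 195 mm above the bench: housing 150 mm (x) by 200 mm (y), 36 mm high with cooling fins to 249 mm above the bench, carried by two posts at its far (+x) side. An obstacle: slots under it cannot be reached from above.
- tray: Fixed blue open tray, 140 mm (x) by 200 mm (y), walls 34 mm high and 4 mm thick, floor 4 mm thick. Origin: centre of its underside on the bench.
- reel: Bystander: small filament reel lying flat, 150 mm diameter, 52 mm high. Origin: centre of its underside.
- pliers: Bystander: pliers lying on the bench, 140 mm long. Origin: under their pivot, on the bench.
- wash_bottle: Bystander: white bottle, 60 mm diameter, 150 mm tall. Origin: centre of its underside.
Things that resemble listed ones, but are neither listed nor needed, are in the scene too. What is shaped like the part that bears new4_mid but purple or yellow is not meant.

How it is judged:
On the way, in this order (a step that is already met when the one before it is completed fails the run):
1. the slide is drawn out to the loading hole, the pin home and the knob let go (value of joint slide above 0.295 m and value of joint plunger below 0.004 m and not (contact force between the fingers and plunger above 0.1 N)), for 0.3 s.
2. with the slide still locked at the loading hole, all cured stands stand in the tray and all fresh stands stand in slots, feet fully down (all of step 1 and x of done1_mid in the frame of tray between -0.066 and 0.066 m and y of done1_mid in the frame of tray between -0.096 and 0.096 m and height (world z) of each of done1_mid, done2_mid, done3_mid, done4_mid below 0.06 m and angle between each of done1_mid, done2_mid, done3_mid, done4_mid's own z axis and vertical below 0.15 rad and x of done2_mid in the frame of tray between -0.066 and 0.066 m and y of done2_mid in the frame of tray between -0.096 and 0.096 m and x of done3_mid in the frame of tray between -0.066 and 0.066 m and y of done3_mid in the frame of tray between -0.096 and 0.096 m and x of done4_mid in the frame of tray between -0.066 and 0.066 m and y of done4_mid in the frame of tray between -0.096 and 0.096 m and x of new1_mid in the frame of slot1 between -0.01 and 0.01 m and y of new1_mid in the frame of slot1 between -0.01 and 0.196 m and z of new1_mid in the frame of slot1 between 0.045 and 0.054 m and angle between each of new1_mid, new2_mid, new3_mid, new4_mid's own z axis and vertical below 0.08 rad and x of new2_mid in the frame of slot1 between -0.01 and 0.01 m and y of new2_mid in the frame of slot1 between -0.01 and 0.196 m and z of new2_mid in the frame of slot1 between 0.045 and 0.054 m and x of new3_mid in the frame of slot1 between -0.01 and 0.01 m and y of new3_mid in the frame of slot1 between -0.01 and 0.196 m and z of new3_mid in the frame of slot1 between 0.045 and 0.054 m and x of new4_mid in the frame of slot1 between -0.01 and 0.01 m and y of new4_mid in the frame of slot1 between -0.01 and 0.196 m and z of new4_mid in the frame of slot1 between 0.045 and 0.054 m), for 0.3 s.
At the end, for the whole second after the job is handed in: Slide at the curing hole (within 5 mm of 0), pin home (under 4 mm); each fresh stand upright (0.08 rad) in a slot, its foot within 4 mm of the slot's floor; each cured stand upright (0.15 rad) inside the tray; all at rest (value of joint slide below 0.005 m and value of joint plunger below 0.004 m and not (contact force between the fingers and plunger above 0.1 N) and x of done1_mid in the frame of tray between -0.066 and 0.066 m and y of done1_mid in the frame of tray between -0.096 and 0.096 m and height (world z) of each of done1_mid, done2_mid, done3_mid, done4_mid below 0.06 m and angle between each of done1_mid, done2_mid, done3_mid, done4_mid's own z axis and vertical below 0.15 rad and x of done2_mid in the frame of tray between -0.066 and 0.066 m and y of done2_mid in the frame of tray between -0.096 and 0.096 m and x of done3_mid in the frame of tray between -0.066 and 0.066 m and y of done3_mid in the frame of tray between -0.096 and 0.096 m and x of done4_mid in the frame of tray between -0.066 and 0.066 m and y of done4_mid in the frame of tray between -0.096 and 0.096 m and x of new1_mid in the frame of slot1 between -0.01 and 0.01 m and y of new1_mid in the frame of slot1 between -0.01 and 0.196 m and z of new1_mid in the frame of slot1 between 0.045 and 0.054 m and angle between each of new1_mid, new2_mid, new3_mid, new4_mid's own z axis and vertical below 0.08 rad and x of new2_mid in the frame of slot1 between -0.01 and 0.01 m and y of new2_mid in the frame of slot1 between -0.01 and 0.196 m and z of new2_mid in the frame of slot1 between 0.045 and 0.054 m and x of new3_mid in the frame of slot1 between -0.01 and 0.01 m and y of new3_mid in the frame of slot1 between -0.01 and 0.196 m and z of new3_mid in the frame of slot1 between 0.045 and 0.054 m and x of new4_mid in the frame of slot1 between -0.01 and 0.01 m and y of new4_mid in the frame of slot1 between -0.01 and 0.196 m and z of new4_mid in the frame of slot1 between 0.045 and 0.054 m and linear speed of each of new1, new2, new3, new4, done1, done2, done3, done4 below 0.03 m/s); the robot touches nothing.
It fails at once if the reel is shifted by more than 30 mm (distance of reel from where it was at the start of the episode above 0.03 m).
It fails at once if the pliers is shifted by more than 30 mm (distance of pliers from where it was at the start of the episode above 0.03 m).
It fails at once if the wash bottle is shifted by more than 30 mm (distance of wash_bottle from where it was at the start of the episode above 0.03 m).
Of new1, new2, new3, new4 only 2 to 4 are there at a start; the rules pass over those that are not, and their reading is None.
Of done1, done2, done3, done4 only 1 to 2 are there at a start; the rules pass over those that are not, and their reading is None.
At some moment in a run one of new1, new2, new3, new4 may be knocked a few centimetres aside while the robot is not near it.
It also fails if it takes over 210 s, if anything falls off the work surface, if the arm or the gripper's body presses on something with over 40 N, if the wrist force passes 120 N, or if a joint passes its speed limit or range.

## Working session

There is one attempt and no reset: what is moved stays moved. The work goes in short steps, Python scripts to look and compute and a tool call to move; the robot and the scene stay as the last step left them, time stands still between calls to the robot, and variables do not carry over. Pictures are saved under pics/ and viewed, at most 14 in all, crops included, and the job is handed in when it is done.

Besides the shell and the picture viewer there is one more tool, called as name(argument=value, ...) on one line, values as JSON. jog_arm: Moves the arm, as the interface text tells. Shift numbers are shares of 50 cm and turn numbers shares of 1.5 rad, none past 1 either way. Its arguments: {"type":"object","properties":{"motion":{"type":"string"}},"required":["motion"]}

```bash
mkdir -p pics; ls
cat > h.py <<'E'
import numpy as np, cv2
from plant import state, grab_frame, job_done, cut_out, place_of
def save(n,f): cv2.imwrite(f'pics/{n}.png',f['color'][:,:,::-1])
def cloud(f):
    K=f['intrinsics'];z=f['range_z'];v,u=np.mgrid[:384,:512]
    p=np.stack([(u-K[0,2])/K[0,0]*z,-(v-K[1,2])/K[1,1]*z,-z],-1)
    T=f['world_from_camera'];w=p@T[:3,:3].T+T[:3,3];w[z==0]=np.nan;return w
E
python3 - <<'E'
from h import *
s=state();print({k:np.round(v,3) for k,v in s.items()})
a=grab_frame('top');b=grab_frame('side')
save('top0',a);save('side0',b)
np.savez('f0.npz',top=cloud(a),side=cloud(b))
print(a['world_from_camera'].round(2),b['world_from_camera'].round(2))
for c in('top','side'):
  for n in('new1_mid','done1_mid','slot1','slot4','knob','lamp','bed','tray','reel','pliers','wash_bottle'):
    print(c,n,[(round(float(d['p']),2),np.round(d['at'],3).tolist()) for d in place_of(c,n)[:8]])
E
```

```text
pics
{'time': np.float64(0.0), 'joint_pos': array([ 1.007,  0.053,  1.614, -0.   ,  1.476, -0.119]), 'joint_vel': array([-0.   ,  0.002,  0.001, -0.001,  0.001, -0.002]), 'joint_efforts': array([ 0.0000e+00, -3.9368e+01, -3.7018e+01, -0.0000e+00,  7.0000e-03,
        0.0000e+00]), 'tool_pos': array([0.269, 0.564, 0.23 ]), 'tool_rot': array([-0.   ,  0.221,  0.975, -0.001]), 'contact_force': array([ 0.339,  0.172, -1.408]), 'ft_torque': array([-0.008,  0.044, -0.002]), 'grasp_force': np.float64(0.0), 'gripper_width': np.float64(1.003)}
[[ 0.    1.   -0.04  0.51]
 [-1.   -0.   -0.03 -0.01]
 [-0.03  0.04  1.    1.31]
 [ 0.    0.    0.    1.  ]] [[ 0.75  0.49 -0.44 -0.09]
 [-0.66  0.56 -0.49 -0.74]
 [ 0.    0.66  0.75  1.28]
 [ 0.    0.    0.    1.  ]]
top new1_mid [(0.83, [0.449, -0.096, 0.053])]
top done1_mid []
top slot1 [(0.84, [0.633, 0.149, 0.038]), (0.47, [0.399, 0.276, -0.001])]
top slot4 [(0.84, [0.633, 0.149, 0.038]), (0.47, [0.399, 0.276, -0.001])]
top knob [(0.69, [0.448, -0.095, 0.05]), (0.59, [0.635, 0.04, 0.07])]
top lamp []
top bed [(0.79, [0.63, 0.038, 0.003]), (0.72, [0
[... 262 characters left out ...]
091, 0.054]), (0.31, [0.631, 0.275, 0.086])]
side done1_mid []
side slot1 [(0.97, [0.625, 0.271, 0.037]), (0.89, [0.635, 0.149, 0.038]), (0.68, [0.625, 0.333, 0.037])]
side slot4 [(0.97, [0.625, 0.271, 0.037]), (0.89, [0.635, 0.149, 0.038]), (0.68, [0.625, 0.333, 0.037])]
side knob [(0.51, [0.632, 0.045, 0.074])]
side lamp [(0.66, [0.643, 0.243, 0.198])]
side bed [(0.64, [0.636, 0.034, -0.003]), (0.39, [0.628, 0.213, 0.091])]
side tray [(0.88, [0.398, 0.277, -0.002])]
side reel []
side pliers [(0.6, [0.759, -0.053, -0.003]), (0.31, [0.63, 0.213, 0.038])]
side wash_bottle [(0.97, [0.506, 0.48, -0.002]), (0.4, [0.626, 0.213, 0.09]), (0.34, [0.628, 0.274, 0.087]), (0.18, [0.634, 0.043, 0.074])]
```

Run:
```python
import cv2
for n in('top0','side0'):
    cv2.imwrite(f'pics/{n}b.png',cv2.resize(cv2.imread(f'pics/{n}.png'),(800,600)))
```

```text
(no output)
```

View pics/top0b.png

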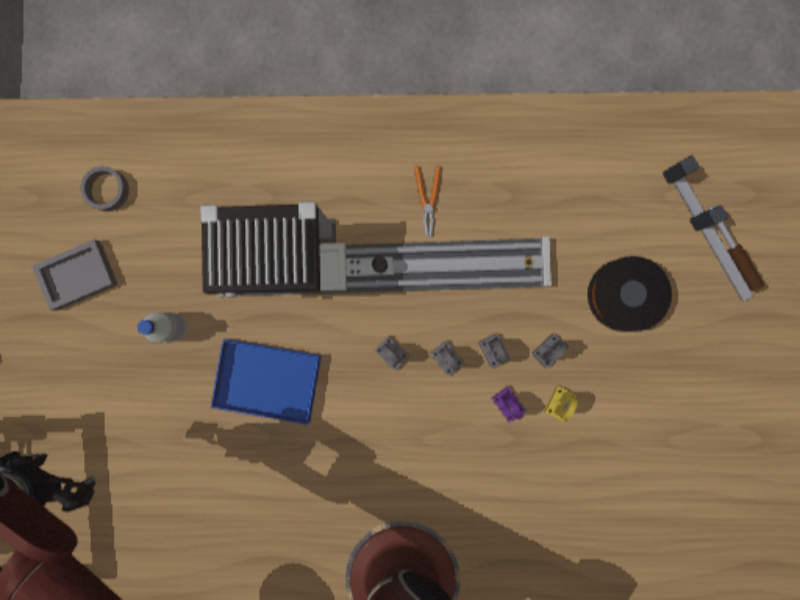

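View pics/side0b.png

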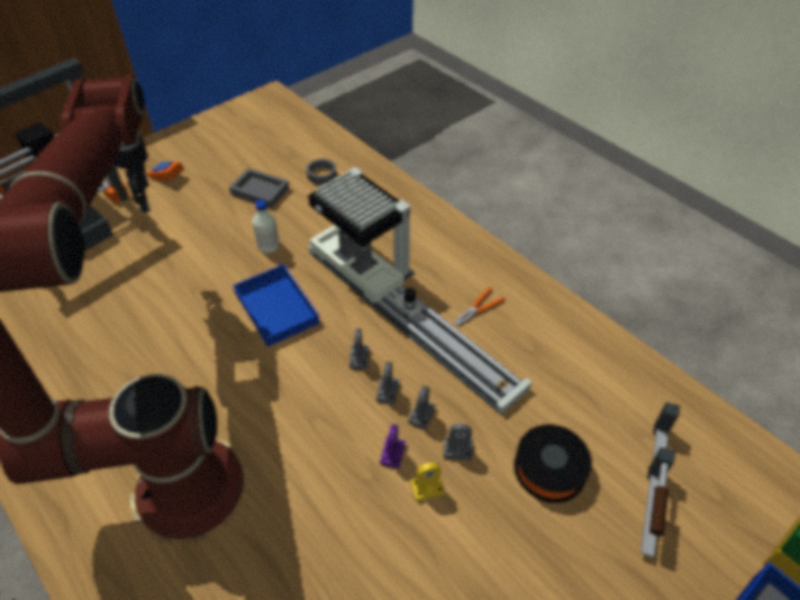

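The top view shows four grey stands at about (392,352), (447,358), (494,350) and (550,350). The purple (508,403) and yellow (562,404) ones are decoys. Knob is at (380,264), tray at (267,381), reel at (630,293). In the side view, the cured stands are on the slide under the lamp, around (355,255).

```bash
cat >> h.py <<'E'
def stand_fit(P):
    """fit centre,yaw of web from points of a stand, z 0.02..0.1 above its foot"""
    (c,s,a)=cv2.minAreaRect(P[:,:2].astype(np.float32)*1000)
    a=np.deg2rad(a); 
    if s[0]<s[1]: a+=np.pi/2; s=s[::-1]
    a=(a+np.pi/2)%np.pi-np.pi/2
    return np.array(c)/1000,np.array(s),a
def clusters(P,zlo,zhi,box,g=0.002):
    x0,x1,y0,y1=box
    m=(P[:,2]>zlo)&(P[:,2]<zhi)&(P[:,0]>x0)&(P[:,0]<x1)&(P[:,1]>y0)&(P[:,1]<y1);Q=P[m]
    im=np.zeros((int((x1-x0)/g)+2,int((y1-y0)/g)+2),np.uint8)
    i=((Q[:,0]-x0)/g).astype(int);j=((Q[:,1]-y0)/g).astype(int);im[i,j]=1
    n,l=cv2.connectedComponents(cv2.dilate(im,np.ones((5,5))))
    return [Q[l[i,j]==k] for k in range(1,n)]
def edge_line(f,m): pass
E
python3 - <<'E'
from h import *
d=np.load('f0.npz')
for c in('top','side'):
    P=d[c].reshape(-1,3);P=P[~np.isnan(P[:,0])]
    print(c)
    for nm,lo,hi,box in(('all',.004,.12,(.36,.52,-.3,.13)),('web',.035,.12,(.36,.52,-.3,.13)),('bed',.01,.05,(.55,.72,-.4,.12)),('deck',.046,.058,(.55,.72,.1,.45)),('done',.065,.16,(.56,.69,.1,.40)),('tray',.02,.045,(.28,.5,.15,.4)),('lampTop',.2,.27,(.5,.8,.1,.45))):
        for Q in clusters(P,lo,hi,box):
            if len(Q)<15: continue
            r=stand_fit(Q);print(nm,len(Q),r[0].round(4),r[1].round(1),'yaw %.3f'%r[2],'z',Q[:,2].min().round(3),Q[:,2].max().round(3),'med',np.median(Q,0).round(3))
E
```

```text
top
all 1623 [ 0.439  -0.0851] [429.5 157.3] yaw 1.568 z 0.004 0.105 med [ 0.454 -0.118  0.016]
web 48 [ 0.3669 -0.2072] [23.  11.6] yaw 0.597 z 0.041 0.102 med [ 0.37  -0.205  0.09 ]
web 69 [ 0.4502 -0.0907] [45.1 13. ] yaw 0.689 z 0.04 0.102 med [ 0.452 -0.089  0.096]
web 98 [ 0.4659 -0.1863] [45.  12.9] yaw 0.469 z 0.038 0.105 med [ 0.467 -0.184  0.091]
web 77 [0.4606 0.022 ] [45.1 12.2] yaw 0.789 z 0.051 0.103 med [0.46  0.021 0.096]
web 76 [ 0.4592 -0.2922] [28.1 14.3] yaw -0.769 z 0.036 0.104 med [ 0.46  -0.289  0.089]
bed 40 [ 0.585 -0.389] [63.2 17.8] yaw -0.165 z 0.01 0.05 med [ 0.581 -0.389  0.047]
bed 2389 [ 0.6394 -0.0909] [414.1  99.4] yaw -1.541 z 0.01 0.05 med [ 0.64  -0.098  0.025]
deck 206 [0.6339 0.1391] [92.1 50.4] yaw 0.035 z 0.046 0.058 med [0.642 0.125 0.054]
tray 400 [0.4029 0.2781] [201.3 140.7] yaw 1.403 z 0.02 0.044 med [0.394 0.29  0.033]
lampTop 4238 [0.6468 0.2447] [201.9 155.6] yaw -1.537 z 0.2 0.256 med [0.646 0.242 0.233]
side
all 1225 [ 0.4335 -0.1145] [370.7 151.3] yaw 1.537 z 0.004 0.105 med [ 0.444 -0.12   0.018]
all 19 [0.3777 0.0581] [45.3 29.8] 
[... 478 characters left out ...]
0.082]
web 86 [0.4585 0.0216] [50.3 12.7] yaw 0.721 z 0.036 0.103 med [0.447 0.011 0.084]
bed 1765 [ 0.6353 -0.09  ] [420.1 102.2] yaw -1.541 z 0.01 0.05 med [ 0.631 -0.111  0.024]
deck 598 [0.6253 0.243 ] [268.2  96.5] yaw -1.522 z 0.046 0.058 med [0.609 0.207 0.054]
deck 17 [0.7022 0.1533] [31.8 16.8] yaw -0.746 z 0.047 0.056 med [0.7   0.149 0.051]
done 100 [0.622  0.2669] [43.9 21.5] yaw -0.292 z 0.066 0.14 med [0.614 0.271 0.092]
done 127 [0.6275 0.2077] [48.9 20.2] yaw -0.227 z 0.065 0.132 med [0.622 0.209 0.095]
tray 377 [0.4001 0.2765] [210.3 141.7] yaw 1.404 z 0.02 0.041 med [0.401 0.264 0.03 ]
lampTop 1847 [0.6427 0.2441] [208.9 159.8] yaw -1.534 z 0.2 0.257 med [0.628 0.221 0.237]
```

```bash
cat >> h.py <<'E'
from scipy.spatial.transform import Rotation as R
def Rdown(a):  # tool z down, tool y at world angle a
    y=np.array([np.cos(a),np.sin(a),0]);z=np.array([0,0,-1.]);return R.from_matrix(np.stack([np.cross(y,z),y,z],1))
def plan(*wps):
    """wps (x,y,z,a[,grip]) chained from the measured pose; prints shift & turn shares, rows needed"""
    s=state();p=np.array(s['tool_pos']);q=R.from_quat(np.roll(s['tool_rot'],-1))
    print('t',round(float(s['time']),2),'at',p.round(4),'ya %.3f'%np.arctan2(*q.as_matrix()[[1,0],1]),'F',np.round(s['contact_force'],1),'w %.3f'%s['gripper_width'],'gf %.1f'%s['grasp_force'])
    for w in wps:
        t=np.array(w[:3]);r=Rdown(w[3]);d=q.inv().apply(t-p);rv=(q.inv()*r).as_rotvec()
        n=max(np.linalg.norm(d)/.0625,np.degrees(np.linalg.norm(rv))/10.7)
        print(w,'->',*(d/.5).round(3),*(rv/1.5).round(3),'rows %.1f'%n)
        p,q=t,r
E
python3 - <<'E'
from h import *
d=np.load('f0.npz');P=np.concatenate([d['top'].reshape(-1,3),d['side'].reshape(-1,3)]);
for c in('top','side'):
    P=d[c].reshape(-1,3)
    m=(abs(P[:,0]-.634)<.025)&(abs(P[:,1]-.045)<.03)&(P[:,2]>.08)&(P[:,2]<.095);print(c,m.sum(),((P[m].min(0)+P[m].max(0))/2).round(4),P[m].mean(0).round(4))
    for a,b in((-.03,-.02),(.07,.08),(.08,.095)):
        m=(abs(P[:,0]-.634)<.02)&(P[:,1]>a)&(P[:,1]<b);print(a,b,np.nanmax(P[m,2],initial=0).round(3))
plan((.42,.03,.23,1.6),(.635,.045,.16,1.601),(.635,.045,.055,1.601))
E
```

```text
top 77 [0.6367 0.0437 0.0871] [0.6355 0.0439 0.0875]
-0.03 -0.02 0.031
0.07 0.08 0.043
0.08 0.095 0.043
side 44 [0.6298 0.0407 0.0872] [0.6306 0.0409 0.0875]
-0.03 -0.02 0.029
0.07 0.08 0.044
0.08 0.095 0.046
t 1.2 at [0.2689 0.5642 0.2313] ya 1.126 F [ 0.2 -0.8 -1. ] w 0.999 gf 0.0
(0.42, 0.03, 0.23, 1.6) -> -0.732 -0.834 0.003 -0.0 0.0 -0.316 rows 8.9
(0.635, 0.045, 0.16, 1.601) -> -0.431 0.017 0.14 0.0 0.0 -0.001 rows 3.6
(0.635, 0.045, 0.055, 1.601) -> 0.0 0.0 0.21 0.0 0.0 0.0 rows 1.7
```

Run:
```python
from h import *
plan((.345,.297,.23,1.601),(.42,.03,.23,1.601),(.635,.044,.16,1.601),(.635,.044,.055,1.601))
```

```text
t 1.2 at [0.2689 0.5642 0.2313] ya 1.126 F [ 0.2 -0.8 -1. ] w 0.999 gf 0.0
(0.345, 0.297, 0.23, 1.601) -> -0.367 -0.417 0.003 -0.0 0.0 -0.317 rows 4.4
(0.42, 0.03, 0.23, 1.601) -> -0.134 -0.538 0.0 0.0 0.0 0.0 rows 4.4
(0.635, 0.044, 0.16, 1.601) -> -0.431 0.015 0.14 0.0 0.0 0.0 rows 3.6
(0.635, 0.044, 0.055, 1.601) -> 0.0 0.0 0.21 0.0 0.0 0.0 rows 1.7
```

jog_arm(motion="70 -0.367 -0.417 0.003 0 0 -0.317; 70 -0.367 -0.417 0.003 0 0 -0.317; 70 -0.367 -0.417 0.003 0 0 -0.317; 70 -0.367 -0.417 0.003 0 0 -0.317; 70 -0.367 -0.417 0.003 0 0 -0.317")

```text
time: 1.82
tool_pos: [0.3453, 0.2947, 0.2299]
tool_rot: [0.0, -0.014, 1.0, -0.0]
contact_force: [0.2, -0.0, -0.8]
gripper_width: 0.703
grasp_force: 0.0
```

jog_arm(motion="70 -0.134 -0.538 0 0 0 0; 70 -0.134 -0.538 0 0 0 0; 70 -0.134 -0.538 0 0 0 0; 70 -0.134 -0.538 0 0 0 0; 70 -0.134 -0.538 0 0 0 0")

```text
time: 2.45
tool_pos: [0.4204, 0.0274, 0.2301]
tool_rot: [0.0, -0.013, 1.0, -0.0]
contact_force: [-0.3, 0.2, -0.2]
gripper_width: 0.696
grasp_force: 0.0
```

jog_arm(motion="70 -0.431 0.015 0.14 0 0 0; 70 -0.431 0.015 0.14 0 0 0; 70 -0.431 0.015 0.14 0 0 0; 70 -0.431 0.015 0.14 0 0 0; 70 -0.431 0.015 0.14 0 0 0")

```text
time: 3.08
tool_pos: [0.6359, 0.0443, 0.1573]
tool_rot: [-0.002, -0.015, 1.0, 0.0]
contact_force: [-0.5, -0.4, -0.7]
gripper_width: 0.702
grasp_force: 0.0
```

Run:
```python
from h import *
a=grab_frame('side');save('s1',a);cv2.imwrite('pics/s1c.png',cv2.resize(a['color'][90:270,150:350,::-1],(800,600)))
plan((.634,.044,.055,1.601))
```

```text
t 3.12 at [0.6351 0.0443 0.1585] ya 1.602 F [-0.4  0.1  0.2] w 0.700 gf 0.0
(0.634, 0.044, 0.055, 1.601) -> 0.002 -0.001 0.207 0.0 -0.002 0.0 rows 1.7
```

View pics/s1c.png

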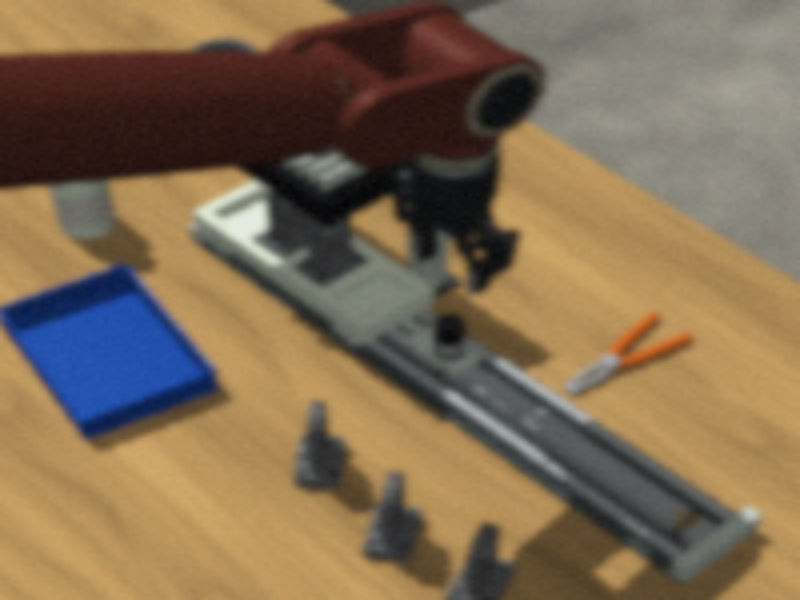

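jog_arm(motion="70 0.002 0 0.12 0 0 0; 70 0.002 0 0.207 0 0 0; 70 0.002 0 0.207 0 0 0; 70 0.002 0 0.207 0 0 0; 70 0.002 0 0.207 0 0 0")

```text
time: 3.75
tool_pos: [0.6363, 0.0442, 0.0601]
tool_rot: [0.003, -0.015, 1.0, -0.0]
contact_force: [-0.3, 0.6, 0.1]
gripper_width: 0.702
grasp_force: 0.0
```

jog_arm(motion="0 0 0 0 0 0 0; 0 0 0 0 0 0 0; 0 0 0 0 0 0 0; 0 0 0 0 0 0 0; 0 0 0 0 0 0 0")

```text
time: 4.38
tool_pos: [0.6351, 0.0441, 0.0581]
tool_rot: [0.001, -0.015, 1.0, -0.0]
contact_force: [-1.9, -0.5, 5.6]
gripper_width: 0.329
grasp_force: 59.0
```

Run:
```python
from h import *
plan()
```

```text
t 4.38 at [0.6351 0.0441 0.0581] ya 1.602 F [-1.9 -0.5  5.6] w 0.329 gf 59.0
```

jog_arm(motion="0 0 0 -0.012 0 0 0; 0 0 0 -0.024 0 0 0; 0 0 0 -0.036 0 0 0; 0 0 0 -0.036 0 0 0; 0 0 0 -0.036 0 0 0")

```text
time: 5.0
tool_pos: [0.6349, 0.0441, 0.0726]
tool_rot: [0.001, -0.015, 1.0, -0.0]
contact_force: [8.1, -0.2, -10.9]
gripper_width: 0.325
grasp_force: 59.8
```

Run:
```python
from h import *
s=state()['tool_pos'];b=np.array([-.03,1,0])/np.hypot(1,.03);t=s-b*.3
plan((*(s-b*.15)[:2],s[2],1.601),(*t[:2],s[2],1.601))
```

```text
t 5.0 at [0.6349 0.0441 0.0726] ya 1.601 F [  8.1  -0.2 -10.9] w 0.325 gf 59.8
(np.float64(0.6394273459672744), np.float64(-0.10578612503577386), np.float64(0.07260845963347365), 1.601) -> 0.0 -0.3 0.0 -0.0 0.002 0.0 rows 2.4
(np.float64(0.6439253223331249), np.float64(-0.2557186705641289), np.float64(0.07260845963347365), 1.601) -> 0.0 -0.3 0.0 0.0 0.0 0.0 rows 2.4
```

jog_arm(motion="0 0 0 -0.004 0 0 0; 0 0 -0.1 -0.004 0 0 0; 0 0 -0.2 -0.004 0 0 0; 0 0 -0.3 -0.004 0 0 0; 0 0 -0.3 -0.004 0 0 0")

```text
time: 5.62
tool_pos: [0.6392, -0.1093, 0.0744]
tool_rot: [0.001, -0.013, 1.0, -0.001]
contact_force: [8.9, -0.3, -11.8]
gripper_width: 0.33
grasp_force: 61.6
```

jog_arm(motion="0 0 -0.1 0 0 0 0; 0 0 -0.2 0 0 0 0; 0 0 -0.26 0 0 0 0; 0 0 -0.28 0 0 0 0; 0 0 -0.28 0 0 0 0")

```text
time: 6.25
tool_pos: [0.643, -0.246, 0.0734]
tool_rot: [0.0, -0.015, 1.0, 0.0]
contact_force: [7.1, -1.5, -11.4]
gripper_width: 0.328
grasp_force: 62.4
```

Run:
```python
from h import *
plan()
a=grab_frame('side');save('s2',a);cv2.imwrite('pics/s2c.png',cv2.resize(a['color'][110:290,190:390,::-1],(800,600)))
```

```text
t 6.25 at [ 0.643  -0.246   0.0734] ya 1.600 F [  7.1  -1.5 -11.4] w 0.328 gf 62.4
```

View pics/s2c.png

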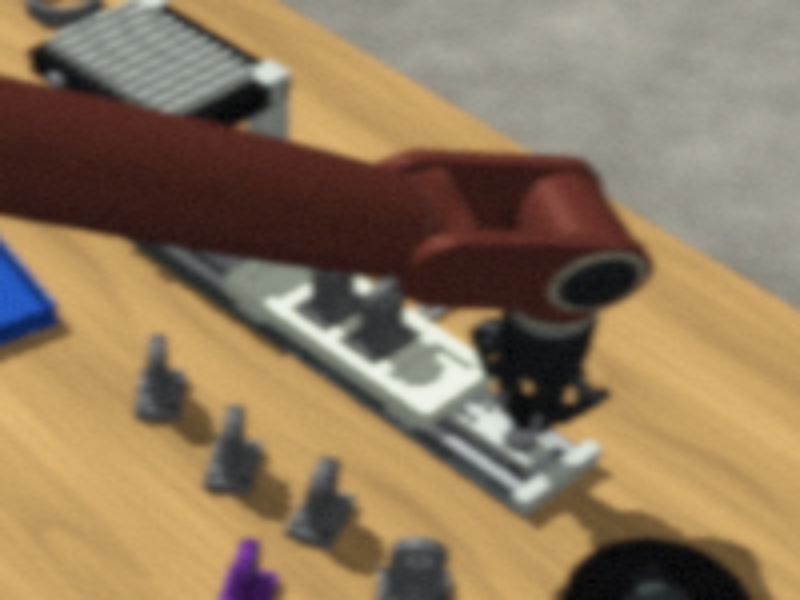

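jog_arm(motion="0 0 -0.01 0 0 0 0; 0 0 -0.02 0 0 0 0; 0 0 -0.02 0 0 0 0; 0 0 -0.02 0.02 0 0 0; 0 0 -0.02 0.036 0 0 0")

```text
time: 6.92
tool_pos: [0.6435, -0.2552, 0.058]
tool_rot: [-0.0, -0.016, 1.0, 0.0]
contact_force: [-9.2, 1.1, 20.7]
gripper_width: 0.323
grasp_force: 65.4
```

Run:
```python
from h import *
plan()
```

```text
t 6.92 at [ 0.6435 -0.2552  0.058 ] ya 1.602 F [-9.2  1.1 20.7] w 0.323 gf 65.4
```

jog_arm(motion="70 0 0 -0.008 0 0 0; 70 0 0 -0.008 0 0 0; 70 0 0 -0.008 0 0 0; 70 0 0 -0.1 0 0 0; 70 0 0 -0.2 0 0 0")

```text
time: 7.55
tool_pos: [0.6425, -0.2552, 0.1581]
tool_rot: [-0.001, -0.015, 1.0, 0.001]
contact_force: [1.1, -0.4, 1.0]
gripper_width: 0.702
grasp_force: 0.0
```

jog_arm(motion="35 0 0 -0.06 0 0 0; 35 0 0.1 -0.2 0 0 0; 35 0.4 0.3 -0.3 0 0 0; 35 0.4 0.5 -0.3 0 0 0; 35 0.4 0.6 -0.3 0 0 0")

```text
time: 8.18
tool_pos: [0.5155, -0.092, 0.2822]
tool_rot: [0.001, -0.015, 1.0, -0.0]
contact_force: [0.2, -0.4, 1.2]
gripper_width: 0.352
grasp_force: 0.0
```

jog_arm(motion="35 0 0.1 0 0 0 0; 35 0 0.2 0 0 0 0; 35 0 0.3 0 0 0 0; 35 0 0.4 0 0 0 0; 35 0 0.4 0 0 0 0")

```text
time: 8.8
tool_pos: [0.5101, 0.1097, 0.2814]
tool_rot: [0.0, -0.018, 1.0, 0.0]
contact_force: [-0.7, -1.0, 0.4]
gripper_width: 0.347
grasp_force: 0.0
```

```bash
cat > look.py <<'E'
from h import *
import sys
a=grab_frame('top');save(sys.argv[1],a);P=cloud(a).reshape(-1,3);P=P[~np.isnan(P[:,0])]
for nm,lo,hi,box in(('fresh',.035,.115,(.41,.56,-.38,.13)),('deck',.046,.060,(.55,.72,-.25,.11)),('slotted',.075,.155,(.57,.70,-.2,.11)),('tray',.045,.115,(.30,.5,.15,.4)),('knob',.08,.095,(.6,.68,-.29,-.22))):
    for Q in clusters(P,lo,hi,box):
        if len(Q)<15: continue
        r=stand_fit(Q);print(nm,len(Q),r[0].round(4),r[1].round(1),'yaw %.3f'%r[2],'zmax',Q[:,2].max().round(3))
plan()
E
python3 look.py t3; python3 -c "
import cv2;cv2.imwrite('pics/t3c.png',cv2.resize(cv2.imread('pics/t3.png')[130:280,120:430],(800,387)))"
```

```text
fresh 69 [ 0.4502 -0.0907] [45.1 13. ] yaw 0.689 zmax 0.103
fresh 76 [0.4605 0.022 ] [45.2 12.4] yaw 0.789 zmax 0.107
fresh 98 [ 0.4659 -0.1862] [45.2 13. ] yaw 0.452 zmax 0.105
fresh 120 [ 0.4656 -0.2983] [45.6 13.6] yaw -0.824 zmax 0.104
deck 1552 [ 0.6393 -0.06  ] [270.8  92.4] yaw -1.542 zmax 0.06
slotted 87 [ 0.6401 -0.0837] [45.6 13. ] yaw 0.071 zmax 0.144
slotted 71 [ 0.638  -0.0212] [44.9 11.9] yaw 0.007 zmax 0.144
knob 75 [ 0.6446 -0.254 ] [28.1 25.4] yaw -0.806 zmax 0.094
t 8.85 at [0.5104 0.1081 0.2813] ya 1.604 F [ 0.3 -1.  -0.1] w 0.351 gf 0.0
```

View pics/t3c.png

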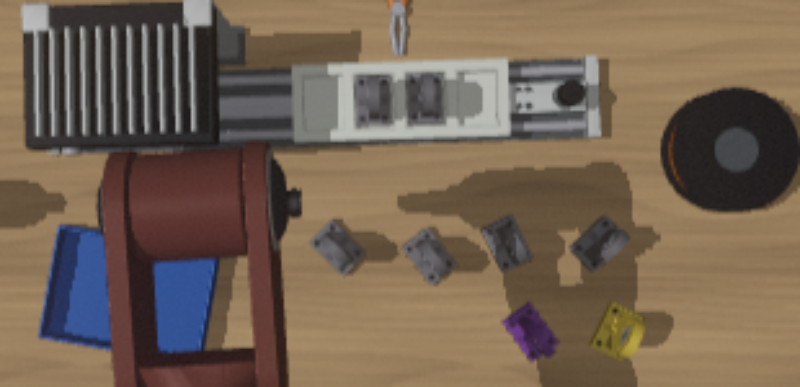

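Run:
```python
from h import *
f=grab_frame('top');P=cloud(f).reshape(-1,3);m=(abs(P[:,0]-.6446)<.008)&(abs(P[:,1]+.254)<.008);print('knob z',np.median(P[m,2]))
plan((.64,-.084,.2,1.601),(.64,-.084,.096,1.601),(.64,-.084,.22,1.601),(.45,.1,.22,2.2),(.395,.231,.22,2.974),(.395,.231,.064,2.974))
```

```text
knob z 0.08772549577080513
t 8.9 at [0.5106 0.1071 0.2813] ya 1.602 F [-0.3 -0.1 -0.3] w 0.345 gf 0.0
(0.64, -0.084, 0.2, 1.601) -> -0.247 -0.39 0.163 -0.0 0.0 0.001 rows 3.9
(0.64, -0.084, 0.096, 1.601) -> 0.0 0.0 0.208 0.0 0.0 0.0 rows 1.7
(0.64, -0.084, 0.22, 1.601) -> 0.0 0.0 -0.248 0.0 0.0 0.0 rows 2.0
(0.45, 0.1, 0.22, 2.2) -> 0.369 0.379 0.0 0.0 0.0 -0.399 rows 4.2
(0.395, 0.231, 0.22, 2.974) -> -0.065 0.277 0.0 0.0 0.0 -0.516 rows 4.1
(0.395, 0.231, 0.064, 2.974) -> 0.0 0.0 0.312 0.0 0.0 0.0 rows 2.5
```

jog_arm(motion="35 -0.247 -0.39 0.163 0 0 0; 35 -0.247 -0.39 0.163 0 0 0; 35 -0.247 -0.39 0.163 0 0 0; 35 -0.247 -0.39 0.163 0 0 0; 35 -0.247 -0.39 0.163 0 0 0")

```text
time: 9.52
tool_pos: [0.6396, -0.089, 0.1962]
tool_rot: [-0.003, -0.012, 1.0, 0.0]
contact_force: [-0.0, 0.7, -0.3]
gripper_width: 0.351
grasp_force: 0.0
```

jog_arm(motion="35 0 0 0.1 0 0 0; 35 0 0 0.208 0 0 0; 35 0 0 0.208 0 0 0; 0 0 0 0.208 0 0 0; 0 0 0 0.208 0 0 0")

```text
time: 10.15
tool_pos: [0.6421, -0.0846, 0.0994]
tool_rot: [0.003, -0.015, 1.0, -0.001]
contact_force: [0.7, -0.5, -1.1]
gripper_width: 0.132
grasp_force: 59.6
```

jog_arm(motion="0 0 0 0 0 0 0; 0 0 0 0 0 0 0; 0 0 0 -0.05 0 0 0; 0 0 0 -0.15 0 0 0; 0 0 0 -0.248 0 0 0")

```text
time: 10.78
tool_pos: [0.6396, -0.0838, 0.2204]
tool_rot: [-0.001, -0.015, 1.0, 0.0]
contact_force: [1.0, -0.4, -1.0]
gripper_width: 0.132
grasp_force: 59.8
```

jog_arm(motion="0 0.369 0.379 0 0 0 -0.399; 0 0.369 0.379 0 0 0 -0.399; 0 0.369 0.379 0 0 0 -0.399; 0 0.369 0.379 0 0 0 -0.399; 0 0.369 0.379 0 0 0 -0.399")

```text
time: 11.4
tool_pos: [0.4475, 0.1016, 0.2193]
tool_rot: [-0.0, -0.311, 0.95, 0.0]
contact_force: [-0.5, -0.5, -1.2]
gripper_width: 0.133
grasp_force: 59.9
```

jog_arm(motion="0 -0.065 0.277 0 0 0 -0.516; 0 -0.065 0.277 0 0 0 -0.516; 0 -0.065 0.277 0 0 0 -0.516; 0 -0.065 0.277 0 0 0 -0.516; 0 -0.065 0.277 0 0 0 -0.516")

```text
time: 12.02
tool_pos: [0.3949, 0.2309, 0.2197]
tool_rot: [-0.0, -0.645, 0.764, -0.0]
contact_force: [0.3, 0.0, -1.6]
gripper_width: 0.129
grasp_force: 60.1
```

Run:
```python
from h import *
plan((.395,.231,.064,2.974))
```

```text
t 12.03 at [0.3949 0.2309 0.2197] ya 2.973 F [ 0.3  0.  -1.6] w 0.129 gf 60.1
(0.395, 0.231, 0.064, 2.974) -> -0.0 -0.0 0.311 -0.0 -0.0 -0.001 rows 2.5
```

jog_arm(motion="0 0 0 0.11 0 0 0; 0 0 0 0.21 0 0 0; 0 0 0 0.29 0 0 0; 0 0 0 0.314 0 0 0; 0 0 0 0.314 0 0 0")

```text
time: 12.65
tool_pos: [0.3957, 0.2306, 0.0637]
tool_rot: [0.0, -0.644, 0.765, -0.0]
contact_force: [0.2, 0.2, -1.2]
gripper_width: 0.135
grasp_force: 60.1
```

jog_arm(motion="0 0 0 0 0 0 0; 35 0 0 0 0 0 0; 35 0 0 0 0 0 0; 35 0 0 -0.12 0 0 0; 35 0 0 -0.25 0 0 0")

```text
time: 13.28
tool_pos: [0.3939, 0.2305, 0.1858]
tool_rot: [-0.001, -0.645, 0.764, 0.0]
contact_force: [0.7, 0.3, -0.0]
gripper_width: 0.349
grasp_force: 0.0
```

Run:
```python
from h import *
plan((.45,.1,.22,2.4),(.638,-.022,.2,1.601),(.638,-.022,.096,1.601))
```

```text
t 13.28 at [0.3939 0.2305 0.1858] ya 2.974 F [ 0.7  0.3 -0. ] w 0.349 gf 0.0
(0.45, 0.1, 0.22, 2.4) -> 0.239 -0.154 -0.068 0.001 -0.001 0.382 rows 3.1
(0.638, -0.022, 0.2, 1.601) -> -0.074 -0.442 0.04 0.0 0.0 0.533 rows 4.3
(0.638, -0.022, 0.096, 1.601) -> 0.0 0.0 0.208 0.0 0.0 0.0 rows 1.7
```

jog_arm(motion="35 0.239 -0.154 -0.068 0 0 0.382; 35 0.239 -0.154 -0.068 0 0 0.382; 35 0.239 -0.154 -0.068 0 0 0.382; 35 0.239 -0.154 -0.068 0 0 0.382; 35 0.239 -0.154 -0.068 0 0 0.382")

```text
time: 13.9
tool_pos: [0.4502, 0.1007, 0.2188]
tool_rot: [-0.0, -0.404, 0.915, 0.0]
contact_force: [-0.5, 0.2, 1.0]
gripper_width: 0.348
grasp_force: 0.0
```

jog_arm(motion="35 -0.074 -0.442 0.04 0 0 0.533; 35 -0.074 -0.442 0.04 0 0 0.533; 35 -0.074 -0.442 0.04 0 0 0.533; 35 -0.074 -0.442 0.04 0 0 0.533; 35 -0.074 -0.442 0.04 0 0 0.533")

```text
time: 14.52
tool_pos: [0.6397, -0.0216, 0.1972]
tool_rot: [-0.001, -0.015, 1.0, 0.0]
contact_force: [-1.2, 0.3, -0.1]
gripper_width: 0.353
grasp_force: 0.0
```

```bash
python3 look.py t4
python3 - <<'E'
from h import *
plan((.638,-.022,.096,1.601))
E
```

```text
fresh 69 [ 0.4502 -0.0908] [45.6 13.1] yaw 0.691 zmax 0.103
fresh 98 [ 0.466  -0.1861] [45.  13.1] yaw 0.441 zmax 0.103
fresh 123 [ 0.4653 -0.2983] [45.5 12.8] yaw -0.812 zmax 0.104
deck 366 [ 0.6177 -0.0091] [118.   52.9] yaw 1.567 zmax 0.06
deck 399 [ 0.6415 -0.1412] [92.3 88.1] yaw 0.033 zmax 0.06
slotted 16 [ 0.6185 -0.0226] [9.  6.3] yaw -1.533 zmax 0.137
tray 100 [0.3971 0.2282] [45.3 13.4] yaw 1.379 zmax 0.108
knob 76 [ 0.6443 -0.2539] [27.9 25.7] yaw -0.793 zmax 0.093
t 14.57 at [ 0.639  -0.0208  0.1975] ya 1.601 F [-1.   0.3 -0.1] w 0.353 gf 0.0
t 14.57 at [ 0.639  -0.0208  0.1975] ya 1.601 F [-1.   0.3 -0.1] w 0.353 gf 0.0
(0.638, -0.022, 0.096, 1.601) -> 0.002 -0.002 0.203 0.0 -0.002 0.0 rows 1.6
```

jog_arm(motion="35 0.005 -0.001 0.1 0 0 0; 35 0.005 -0.001 0.203 0 0 0; 35 0.005 -0.001 0.203 0 0 0; 0 0.005 -0.001 0.203 0 0 0; 0 0.005 -0.001 0.203 0 0 0")

```text
time: 15.2
tool_pos: [0.6381, -0.0221, 0.1009]
tool_rot: [0.002, -0.016, 1.0, -0.0]
contact_force: [-0.4, 0.7, -1.6]
gripper_width: 0.133
grasp_force: 59.8
```

jog_arm(motion="0 0 0 0 0 0 0; 0 0 0 0 0 0 0; 0 0 0 -0.05 0 0 0; 0 0 0 -0.15 0 0 0; 0 0 0 -0.25 0 0 0")

```text
time: 15.82
tool_pos: [0.6358, -0.0223, 0.2236]
tool_rot: [-0.001, -0.015, 1.0, 0.0]
contact_force: [0.5, 0.5, -1.7]
gripper_width: 0.134
grasp_force: 59.7
```

Run:
```python
from h import *
plan((.45,.1,.22,2.3),(.411,.325,.22,2.974),(.411,.325,.063,2.974),(.411,.325,.22,2.974))
```

```text
t 15.82 at [ 0.6358 -0.0223  0.2236] ya 1.601 F [ 0.5  0.5 -1.7] w 0.134 gf 59.7
(0.45, 0.1, 0.22, 2.3) -> 0.364 0.256 0.008 0.0 -0.001 -0.466 rows 3.7
(0.411, 0.325, 0.22, 2.974) -> -0.242 0.388 0.0 0.0 0.0 -0.449 rows 3.7
(0.411, 0.325, 0.063, 2.974) -> 0.0 0.0 0.314 0.0 0.0 0.0 rows 2.5
(0.411, 0.325, 0.22, 2.974) -> 0.0 0.0 -0.314 0.0 0.0 0.0 rows 2.5
```

jog_arm(motion="0 0.364 0.256 0.008 0 0 -0.466; 0 0.364 0.256 0.008 0 0 -0.466; 0 0.364 0.256 0.008 0 0 -0.466; 0 0.364 0.256 0.008 0 0 -0.466; 0 0.364 0.256 0.008 0 0 -0.466")

```text
time: 16.45
tool_pos: [0.4489, 0.1011, 0.2188]
tool_rot: [0.0, -0.358, 0.934, -0.0]
contact_force: [0.6, -0.5, -2.3]
gripper_width: 0.13
grasp_force: 59.9
```

jog_arm(motion="0 -0.242 0.388 0 0 0 -0.449; 0 -0.242 0.388 0 0 0 -0.449; 0 -0.242 0.388 0 0 0 -0.449; 0 -0.242 0.388 0 0 0 -0.449; 0 -0.242 0.388 0 0 0 -0.449")

```text
time: 17.08
tool_pos: [0.4115, 0.3273, 0.2186]
tool_rot: [-0.0, -0.646, 0.763, 0.0]
contact_force: [0.9, -1.0, -1.0]
gripper_width: 0.134
grasp_force: 59.8
```

jog_arm(motion="0 0 0 0.11 0 0 0; 0 0 0 0.21 0 0 0; 0 0 0 0.29 0 0 0; 0 0 0 0.314 0 0 0; 0 0 0 0.314 0 0 0")

```text
time: 17.7
tool_pos: [0.4131, 0.3247, 0.0632]
tool_rot: [0.001, -0.644, 0.765, -0.0]
contact_force: [-0.3, -0.2, -2.0]
gripper_width: 0.137
grasp_force: 60.0
```

jog_arm(motion="0 0 0 0 0 0 0; 35 0 0 0 0 0 0; 35 0 0 0 0 0 0; 35 0 0 -0.12 0 0 0; 35 0 0 -0.25 0 0 0")

```text
time: 18.32
tool_pos: [0.4103, 0.3249, 0.1843]
tool_rot: [-0.002, -0.645, 0.764, 0.0]
contact_force: [0.7, 0.9, 0.7]
gripper_width: 0.356
grasp_force: 0.0
```

Run:
```python
from h import *
plan((.44,.16,.22,2.36),(.4585,.022,.18,2.36),(.4585,.022,.056,2.36))
```

```text
t 18.32 at [0.4103 0.3249 0.1843] ya 2.974 F [0.7 0.9 0.7] w 0.356 gf 0.0
(0.44, 0.16, 0.22, 2.36) -> 0.315 -0.113 -0.071 0.001 -0.002 0.409 rows 3.3
(0.4585, 0.022, 0.18, 2.36) -> 0.17 -0.221 0.08 0.0 0.0 0.0 rows 2.3
(0.4585, 0.022, 0.056, 2.36) -> 0.0 0.0 0.248 0.0 0.0 0.0 rows 2.0
```

jog_arm(motion="35 0.315 -0.113 -0.071 0 0 0.409; 35 0.315 -0.113 -0.071 0 0 0.409; 35 0.315 -0.113 -0.071 0 0 0.409; 35 0.315 -0.113 -0.071 0 0 0.409; 35 0.315 -0.113 -0.071 0 0 0.409")

```text
time: 18.95
tool_pos: [0.4407, 0.1602, 0.2197]
tool_rot: [0.0, -0.384, 0.923, 0.0]
contact_force: [-0.0, 1.3, -0.5]
gripper_width: 0.347
grasp_force: 0.0
```

```bash
python3 look.py t5
python3 - <<'E'
from h import *
plan((.4585,.022,.18,2.36),(.4585,.022,.056,2.36))
E
python3 -c "
import cv2;cv2.imwrite('pics/t5c.png',cv2.resize(cv2.imread('pics/t5.png')[130:280,120:430],(800,387)))"
```

```text
fresh 69 [ 0.4503 -0.0907] [45.4 13. ] yaw 0.692 zmax 0.106
fresh 77 [0.4606 0.0219] [45.  12.4] yaw 0.801 zmax 0.106
fresh 99 [ 0.4659 -0.1864] [45.3 12.7] yaw 0.446 zmax 0.107
fresh 123 [ 0.4657 -0.2978] [45.4 14. ] yaw -0.838 zmax 0.103
deck 1244 [ 0.6389 -0.0546] [259.9  92.6] yaw -1.543 zmax 0.06
knob 76 [ 0.6439 -0.2539] [27. 27.] yaw -1.111 zmax 0.092
t 19.0 at [0.4406 0.1606 0.2195] ya 2.361 F [-0.7  0.7  0. ] w 0.350 gf 0.0
t 19.0 at [0.4406 0.1606 0.2195] ya 2.361 F [-0.7  0.7  0. ] w 0.350 gf 0.0
(0.4585, 0.022, 0.18, 2.36) -> 0.172 -0.221 0.079 0.0 -0.0 0.001 rows 2.3
(0.4585, 0.022, 0.056, 2.36) -> 0.0 0.0 0.248 0.0 0.0 0.0 rows 2.0
```

View pics/t5c.png

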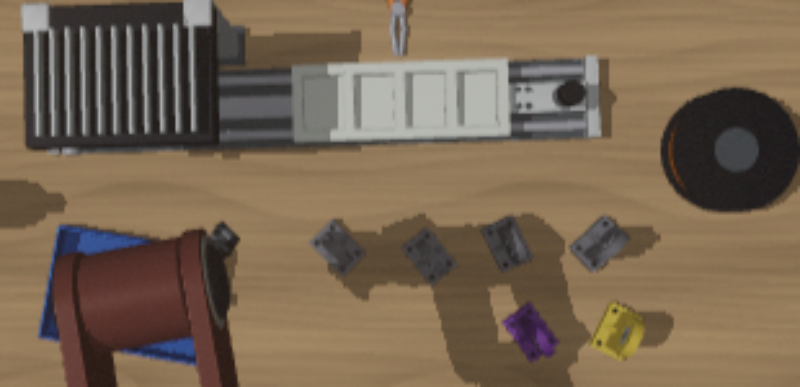

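The deck is empty, with four pockets at crop x of about 320, 374, 427 and 482. The four grey stands are unmoved. Next I measure the pockets.

Run:
```python
from h import *
f=grab_frame('top');P=cloud(f).reshape(-1,3);P=P[~np.isnan(P[:,0])]
ph=.0295;o=np.array([.6439,-.2546]);d=P[:,:2]-o
u=d[:,0]*np.cos(ph)+d[:,1]*np.sin(ph);v=-d[:,0]*np.sin(ph)+d[:,1]*np.cos(ph);z=P[:,2]
print('deck edge top x', [np.percentile(u[(z>.05)&(z<.058)&(v>.09)&(v<.31)&(abs(u)<.06)],q).round(4) for q in(.5,99.5)])
for k in range(4):
    c=.2+(k-1.5)*.062
    m=(abs(v-c)<.031)&(abs(u)<.042)&(z<.047)&(z>.03)
    if m.sum()<20: continue
    uu,vv=u[m],v[m];lo=[np.percentile(uu,1),np.percentile(vv,1)];hi=[np.percentile(uu,99),np.percentile(vv,99)]
    uc,vc=(lo[0]+hi[0])/2,(lo[1]+hi[1])/2
    print(k+1,m.sum(),np.round([*lo,*hi],4),'size',np.round(np.subtract(hi,lo),4),'zmed',np.median(z[m]).round(4),'ctr rel',round(uc,4),round(vc-c,4),'nominal world',(o+[-np.sin(ph)*c,np.cos(ph)*c]).round(4))
```

```text
deck edge top x [np.float64(-0.0449), np.float64(0.047)]
1 315 [-0.03    0.0833  0.0336  0.129 ] size [0.0636 0.0457] zmed 0.0408 ctr rel 0.0018 -0.0008 nominal world [ 0.6407 -0.1476]
2 301 [-0.03    0.1455  0.0325  0.1915] size [0.0625 0.046 ] zmed 0.0407 ctr rel 0.0012 -0.0005 nominal world [ 0.6389 -0.0857]
3 311 [-0.0294  0.2076  0.0339  0.2542] size [0.0632 0.0466] zmed 0.0408 ctr rel 0.0022 -0.0001 nominal world [ 0.6371 -0.0237]
4 308 [-0.0303  0.2701  0.0334  0.3154] size [0.0637 0.0453] zmed 0.0409 ctr rel 0.0016 -0.0002 nominal world [0.6353 0.0383]
```

jog_arm(motion="35 0.172 -0.221 0.079 0 0 0; 35 0.172 -0.221 0.079 0 0 0; 35 0.172 -0.221 0.079 0 0 0; 35 0.172 -0.221 0.079 0 0 0; 35 0.172 -0.221 0.079 0 0 0")

```text
time: 19.68
tool_pos: [0.4587, 0.0228, 0.1803]
tool_rot: [0.0, -0.385, 0.923, 0.0]
contact_force: [-0.3, 0.7, 0.8]
gripper_width: 0.35
grasp_force: 0.0
```

Run:
```python
from h import *
plan((.4586,.022,.056,2.365))
```

```text
t 19.68 at [0.4587 0.0228 0.1803] ya 2.362 F [-0.3  0.7  0.8] w 0.350 gf 0.0
(0.4586, 0.022, 0.056, 2.365) -> 0.001 -0.001 0.249 0.0 0.0 -0.002 rows 2.0
```

jog_arm(motion="35 0 -0.001 0.1 0 0 0; 35 0 -0.001 0.2 0 0 0; 35 0 -0.001 0.248 0 0 0; 35 0 -0.001 0.248 0 0 0; 0 0 -0.001 0.248 0 0 0")

```text
time: 20.3
tool_pos: [0.4602, 0.0221, 0.0578]
tool_rot: [0.001, -0.385, 0.923, -0.001]
contact_force: [-0.2, 0.2, 0.2]
gripper_width: 0.149
grasp_force: 0.1
```

jog_arm(motion="0 0 0 0 0 0 0; 0 0 0 0 0 0 0; 0 0 0 -0.08 0 0 0; 0 0 0 -0.2 0 0 0; 0 0 0 -0.3 0 0 0")

```text
time: 20.92
tool_pos: [0.4592, 0.0213, 0.2088]
tool_rot: [0.001, -0.385, 0.923, -0.001]
contact_force: [0.8, 0.3, -1.8]
gripper_width: 0.131
grasp_force: 60.6
```

Run:
```python
from h import *
plan((.635,.0384,.19,1.6003),(.635,.0384,.116,1.6003))
```

```text
t 20.93 at [0.4592 0.0213 0.2088] ya 2.360 F [ 0.8  0.3 -1.8] w 0.131 gf 60.6
(0.635, 0.0384, 0.19, 1.6003) -> -0.272 -0.226 0.038 -0.001 0.001 0.507 rows 4.1
(0.635, 0.0384, 0.116, 1.6003) -> 0.0 0.0 0.148 0.0 0.0 0.0 rows 1.2
```

jog_arm(motion="0 -0.272 -0.226 0.038 0 0 0.507; 0 -0.272 -0.226 0.038 0 0 0.507; 0 -0.272 -0.226 0.038 0 0 0.507; 0 -0.272 -0.226 0.038 0 0 0.507; 0 -0.272 -0.226 0.038 0 0 0.507")

```text
time: 21.55
tool_pos: [0.6352, 0.0384, 0.1865]
tool_rot: [-0.001, -0.015, 1.0, 0.0]
contact_force: [0.6, -0.4, -1.4]
gripper_width: 0.136
grasp_force: 60.7
```

jog_arm(motion="0 0 0 0.07 0 0 0; 0 0 0 0.14 0 0 0; 0 0 0 0.148 0 0 0; 0 0 0 0.148 0 0 0; 0 0 0 0.148 0 0 0")

```text
time: 22.18
tool_pos: [0.6358, 0.0384, 0.1152]
tool_rot: [0.001, -0.015, 1.0, -0.0]
contact_force: [-0.4, 0.1, -1.2]
gripper_width: 0.128
grasp_force: 60.7
```

Run:
```python
from h import *
plan((.635,.0384,.098,1.6003))
```

```text
t 22.18 at [0.6358 0.0384 0.1152] ya 1.601 F [-0.4  0.1 -1.2] w 0.128 gf 60.7
(0.635, 0.0384, 0.098, 1.6003) -> 0.002 0.0 0.034 -0.0 0.002 0.0 rows 0.3
```

jog_arm(motion="0 0.001 0 0.01 0 0 0; 0 0.001 0 0.02 0 0 0; 0 0.001 0 0.034 0 0 0; 0 0.001 0 0.034 0 0 0; 0 0.001 0 0.034 0 0 0")

```text
time: 22.8
tool_pos: [0.635, 0.0384, 0.0978]
tool_rot: [0.0, -0.015, 1.0, -0.0]
contact_force: [-3.0, 0.1, 7.1]
gripper_width: 0.126
grasp_force: 61.8
```

jog_arm(motion="35 0 0 0 0 0 0; 35 0 0 0 0 0 0; 35 0 0 -0.05 0 0 0; 35 0 0 -0.15 0 0 0; 35 0 0 -0.25 0 0 0")

```text
time: 23.42
tool_pos: [0.634, 0.0385, 0.2214]
tool_rot: [-0.001, -0.015, 1.0, 0.0]
contact_force: [0.8, 0.1, 0.1]
gripper_width: 0.353
grasp_force: 0.0
```

Run:
```python
from h import *
plan((.47,.08,.22,2.262),(.4483,-.0907,.18,2.262),(.4483,-.0907,.056,2.262))
```

```text
t 23.43 at [0.634  0.0385 0.2214] ya 1.600 F [0.8 0.1 0.1] w 0.353 gf 0.0
(0.47, 0.08, 0.22, 2.262) -> 0.325 0.093 0.003 0.001 -0.001 -0.441 rows 3.5
(0.4483, -0.0907, 0.18, 2.262) -> 0.251 -0.235 0.08 0.0 0.0 0.0 rows 2.8
(0.4483, -0.0907, 0.056, 2.262) -> 0.0 0.0 0.248 0.0 0.0 0.0 rows 2.0
```

jog_arm(motion="35 0.325 0.093 0.003 0 0 -0.441; 35 0.325 0.093 0.003 0 0 -0.441; 35 0.325 0.093 0.003 0 0 -0.441; 35 0.325 0.093 0.003 0 0 -0.441; 35 0.325 0.093 0.003 0 0 -0.441")

```text
time: 24.05
tool_pos: [0.4704, 0.0803, 0.2196]
tool_rot: [0.0, -0.338, 0.941, -0.0]
contact_force: [0.7, -0.3, 1.3]
gripper_width: 0.349
grasp_force: 0.0
```

```bash
python3 look.py t6
python3 - <<'E'
from h import *
plan((.4483,-.0907,.18,2.262))
E
```

```text
fresh 69 [ 0.4505 -0.0905] [44.8 13.1] yaw 0.690 zmax 0.105
fresh 99 [ 0.4657 -0.1863] [45.6 13.1] yaw 0.448 zmax 0.106
fresh 121 [ 0.4658 -0.2985] [46.  13.9] yaw -0.797 zmax 0.104
deck 1403 [ 0.6392 -0.0601] [270.3  92.7] yaw -1.541 zmax 0.06
slotted 77 [0.6351 0.0377] [45.8 11.9] yaw -0.031 zmax 0.144
tray 51 [0.3987 0.2361] [28.9 12.4] yaw 1.404 zmax 0.109
tray 103 [0.4151 0.3254] [46.8 12.9] yaw 1.386 zmax 0.107
knob 76 [ 0.644  -0.2541] [27.  25.9] yaw 0.475 zmax 0.092
t 24.1 at [0.4707 0.0802 0.2196] ya 2.260 F [ 0.3  0.3 -0.5] w 0.349 gf 0.0
t 24.1 at [0.4707 0.0802 0.2196] ya 2.260 F [ 0.3  0.3 -0.5] w 0.349 gf 0.0
(0.4483, -0.0907, 0.18, 2.262) -> 0.252 -0.235 0.079 -0.0 0.0 -0.001 rows 2.8
```

jog_arm(motion="35 0.256 -0.235 0.079 0 0 0; 35 0.256 -0.235 0.079 0 0 0; 35 0.256 -0.235 0.079 0 0 0; 35 0.256 -0.235 0.079 0 0 0; 35 0.256 -0.235 0.079 0 0 0")

```text
time: 24.72
tool_pos: [0.4473, -0.092, 0.1802]
tool_rot: [0.0, -0.338, 0.941, 0.0]
contact_force: [0.1, -0.2, 0.7]
gripper_width: 0.349
grasp_force: 0.0
```

Run:
```python
from h import *
plan((.447,-.092,.056,2.261))
```

```text
t 24.73 at [ 0.4473 -0.092   0.1802] ya 2.260 F [ 0.1 -0.2  0.7] w 0.349 gf 0.0
(0.447, -0.092, 0.056, 2.261) -> 0.001 0.0 0.248 0.0 0.0 -0.001 rows 2.0
```

jog_arm(motion="35 0 0 0.1 0 0 0; 35 0 0 0.2 0 0 0; 35 0 0 0.248 0 0 0; 35 0 0 0.248 0 0 0; 0 0 0 0.248 0 0 0")

```text
time: 25.35
tool_pos: [0.4484, -0.0916, 0.0578]
tool_rot: [0.001, -0.339, 0.941, -0.001]
contact_force: [-0.2, 0.8, 0.8]
gripper_width: 0.151
grasp_force: 0.0
```

jog_arm(motion="0 0 0 0 0 0 0; 0 0 0 0 0 0 0; 0 0 0 -0.08 0 0 0; 0 0 0 -0.2 0 0 0; 0 0 0 -0.3 0 0 0")

```text
time: 25.98
tool_pos: [0.4469, -0.092, 0.2086]
tool_rot: [0.001, -0.338, 0.941, -0.001]
contact_force: [0.6, -0.3, -1.5]
gripper_width: 0.131
grasp_force: 59.6
```

Run:
```python
from h import *
plan((.637,-.0236,.2,1.6003),(.637,-.0236,.116,1.6003))
```

```text
t 25.98 at [ 0.4469 -0.092   0.2086] ya 2.261 F [ 0.6 -0.3 -1.5] w 0.131 gf 59.6
(0.637, -0.0236, 0.2, 1.6003) -> -0.38 -0.137 0.018 -0.001 0.001 0.441 rows 3.5
(0.637, -0.0236, 0.116, 1.6003) -> 0.0 0.0 0.168 0.0 0.0 0.0 rows 1.3
```

jog_arm(motion="0 -0.38 -0.137 0.018 0 0 0.441; 0 -0.38 -0.137 0.018 0 0 0.441; 0 -0.38 -0.137 0.018 0 0 0.441; 0 -0.38 -0.137 0.018 0 0 0.441; 0 -0.38 -0.137 0.018 0 0 0.441")

```text
time: 26.6
tool_pos: [0.6374, -0.0233, 0.1964]
tool_rot: [-0.001, -0.016, 1.0, 0.0]
contact_force: [-0.2, -1.0, -1.6]
gripper_width: 0.133
grasp_force: 59.5
```

jog_arm(motion="0 0 0 0.07 0 0 0; 0 0 0 0.14 0 0 0; 0 0 0 0.168 0 0 0; 0 0 0 0.168 0 0 0; 0 0 0 0.168 0 0 0")

```text
time: 27.22
tool_pos: [0.638, -0.0241, 0.1154]
tool_rot: [0.002, -0.015, 1.0, -0.0]
contact_force: [0.1, -0.3, -1.1]
gripper_width: 0.131
grasp_force: 59.5
```

Run:
```python
from h import *
plan((.637,-.0236,.098,1.6003))
```

```text
t 27.23 at [ 0.638  -0.0241  0.1154] ya 1.600 F [ 0.1 -0.3 -1.1] w 0.131 gf 59.5
(0.637, -0.0236, 0.098, 1.6003) -> 0.002 0.001 0.035 -0.0 0.002 -0.0 rows 0.3
```

jog_arm(motion="0 0.001 0.001 0.01 0 0 0; 0 0.001 0.001 0.02 0 0 0; 0 0.001 0.001 0.034 0 0 0; 0 0.001 0.001 0.034 0 0 0; 0 0.001 0.001 0.034 0 0 0")

```text
time: 27.85
tool_pos: [0.6371, -0.0233, 0.098]
tool_rot: [0.001, -0.015, 1.0, -0.0]
contact_force: [-2.6, -0.4, 7.6]
gripper_width: 0.131
grasp_force: 60.9
```

jog_arm(motion="35 0 0 0 0 0 0; 35 0 0 0 0 0 0; 35 0 0 -0.05 0 0 0; 35 0 0 -0.15 0 0 0; 35 0 0 -0.25 0 0 0")

```text
time: 28.48
tool_pos: [0.636, -0.0231, 0.2215]
tool_rot: [-0.001, -0.015, 1.0, 0.0]
contact_force: [1.2, 0.1, 0.4]
gripper_width: 0.35
grasp_force: 0.0
```

jog_arm(motion="35 0.34 0.1 0 0 0 -0.279; 35 0.34 0.2 0 0 0 -0.279; 35 0.34 0.2 0 0 0 -0.279; 35 0.34 0.2 0 0 0 -0.279; 35 0.34 0.2 0 0 0 -0.279")

```text
time: 29.1
tool_pos: [0.4636, 0.072, 0.2214]
tool_rot: [0.001, -0.222, 0.975, -0.0]
contact_force: [1.3, -0.4, 0.0]
gripper_width: 0.35
grasp_force: 0.0
```

```bash
python3 look.py t7
python3 - <<'E'
from h import *
plan((.462,-.187,.18,2.019))
E
```

```text
fresh 99 [ 0.4656 -0.1861] [44.9 13.2] yaw 0.434 zmax 0.103
fresh 126 [ 0.4655 -0.2979] [45.4 13.6] yaw -0.829 zmax 0.104
deck 1568 [ 0.639  -0.0553] [260.5  92.5] yaw -1.543 zmax 0.06
slotted 77 [0.6351 0.0376] [45.5 11.4] yaw -0.005 zmax 0.144
slotted 68 [ 0.6382 -0.0226] [45.3  9.1] yaw 0.007 zmax 0.144
tray 76 [0.3977 0.231 ] [40.3 13.5] yaw 1.416 zmax 0.109
tray 104 [0.4151 0.3246] [45.7 13.3] yaw 1.397 zmax 0.109
knob 76 [ 0.6436 -0.2547] [27.6 27.4] yaw 1.005 zmax 0.094
t 29.15 at [0.4643 0.0716 0.2215] ya 2.018 F [-0.2  0.7  0.5] w 0.346 gf 0.0
t 29.15 at [0.4643 0.0716 0.2215] ya 2.018 F [-0.2  0.7  0.5] w 0.346 gf 0.0
(0.462, -0.187, 0.18, 2.019) -> 0.228 -0.464 0.083 -0.001 0.001 -0.0 rows 4.2
```

jog_arm(motion="35 0.229 -0.464 0.083 0 0 0; 35 0.229 -0.464 0.083 0 0 0; 35 0.229 -0.464 0.083 0 0 0; 35 0.229 -0.464 0.083 0 0 0; 35 0.229 -0.464 0.083 0 0 0")

```text
time: 29.78
tool_pos: [0.4606, -0.1913, 0.1788]
tool_rot: [-0.001, -0.219, 0.976, 0.0]
contact_force: [0.7, 0.2, -1.1]
gripper_width: 0.348
grasp_force: 0.0
```

Run:
```python
from h import *
plan((.4615,-.1873,.056,2.015))
```

```text
t 29.77 at [ 0.4606 -0.1913  0.1788] ya 2.012 F [ 0.7  0.2 -1.1] w 0.348 gf 0.0
(0.4615, -0.1873, 0.056, 2.015) -> -0.005 0.006 0.246 0.001 -0.001 -0.002 rows 2.0
```

jog_arm(motion="35 0 0 0.1 0 0 0; 35 0 0 0.2 0 0 0; 35 0 0 0.248 0 0 0; 35 0 0 0.248 0 0 0; 0 0 0 0.248 0 0 0")

```text
time: 30.4
tool_pos: [0.4622, -0.1875, 0.0571]
tool_rot: [0.001, -0.222, 0.975, -0.001]
contact_force: [1.3, -1.0, -0.2]
gripper_width: 0.15
grasp_force: 0.2
```

jog_arm(motion="0 0 0 0 0 0 0; 0 0 0 0 0 0 0; 0 0 0 -0.08 0 0 0; 0 0 0 -0.2 0 0 0; 0 0 0 -0.3 0 0 0")

```text
time: 31.02
tool_pos: [0.461, -0.187, 0.2084]
tool_rot: [0.001, -0.222, 0.975, -0.001]
contact_force: [0.9, 0.9, -1.4]
gripper_width: 0.136
grasp_force: 60.8
```

Run:
```python
from h import *
plan((.6387,-.0858,.2,1.6003),(.6387,-.0858,.116,1.6003))
```

```text
t 31.02 at [ 0.461  -0.187   0.2084] ya 2.019 F [ 0.9  0.9 -1.4] w 0.136 gf 60.8
(0.6387, -0.0858, 0.2, 1.6003) -> -0.408 0.029 0.017 -0.001 0.001 0.279 rows 3.3
(0.6387, -0.0858, 0.116, 1.6003) -> 0.0 0.0 0.168 0.0 0.0 0.0 rows 1.3
```

jog_arm(motion="0 -0.408 0.029 0.017 0 0 0.279; 0 -0.408 0.029 0.017 0 0 0.279; 0 -0.408 0.029 0.017 0 0 0.279; 0 -0.408 0.029 0.017 0 0 0.279; 0 -0.408 0.029 0.017 0 0 0.279")

```text
time: 31.65
tool_pos: [0.6392, -0.0846, 0.1969]
tool_rot: [-0.0, -0.016, 1.0, 0.0]
contact_force: [-0.3, 0.7, -0.9]
gripper_width: 0.133
grasp_force: 60.7
```

jog_arm(motion="0 0 0 0.07 0 0 0; 0 0 0 0.14 0 0 0; 0 0 0 0.168 0 0 0; 0 0 0 0.168 0 0 0; 0 0 0 0.168 0 0 0")

```text
time: 32.28
tool_pos: [0.6395, -0.0861, 0.1153]
tool_rot: [0.001, -0.014, 1.0, -0.0]
contact_force: [-0.2, 0.5, -1.8]
gripper_width: 0.135
grasp_force: 60.6
```

Run:
```python
from h import *
plan((.6387,-.0858,.098,1.6003))
```

```text
t 32.27 at [ 0.6395 -0.0861  0.1153] ya 1.600 F [-0.2  0.5 -1.8] w 0.135 gf 60.6
(0.6387, -0.0858, 0.098, 1.6003) -> 0.002 0.001 0.035 -0.001 0.002 -0.0 rows 0.3
```

jog_arm(motion="0 0.001 0.001 0.01 0 0 0; 0 0.001 0.001 0.02 0 0 0; 0 0.001 0.001 0.034 0 0 0; 0 0.001 0.001 0.034 0 0 0; 0 0.001 0.001 0.034 0 0 0")

```text
time: 32.9
tool_pos: [0.6386, -0.0852, 0.0972]
tool_rot: [0.001, -0.015, 1.0, -0.0]
contact_force: [-0.6, -0.4, 3.0]
gripper_width: 0.133
grasp_force: 61.4
```

jog_arm(motion="35 0 0 0 0 0 0; 35 0 0 0 0 0 0; 35 0 0 -0.05 0 0 0; 35 0 0 -0.15 0 0 0; 35 0 0 -0.25 0 0 0")

```text
time: 33.52
tool_pos: [0.6375, -0.0848, 0.2214]
tool_rot: [-0.001, -0.015, 1.0, 0.0]
contact_force: [0.8, -0.3, 0.5]
gripper_width: 0.347
grasp_force: 0.0
```

jog_arm(motion="35 0.36 0.1 0 0 0 0.57; 35 0.36 0.24 0 0 0 0.57; 35 0.36 0.24 0 0 0 0.57; 35 0.36 0.24 0 0 0 0.57; 35 0.36 0.24 0 0 0 0.57")

```text
time: 34.15
tool_pos: [0.453, 0.0311, 0.2209]
tool_rot: [0.0, 0.402, 0.916, 0.0]
contact_force: [-0.0, -0.1, -0.8]
gripper_width: 0.351
grasp_force: 0.0
```

```bash
python3 look.py t8
python3 - <<'E'
from h import *
plan((.4635,-.18,.2,.745),(.4627,-.297,.18,.745))
E
```

```text
fresh 122 [ 0.4653 -0.2981] [45.5 13.1] yaw -0.803 zmax 0.107
deck 1688 [ 0.6391 -0.0559] [260.   92.5] yaw -1.544 zmax 0.06
slotted 79 [0.6351 0.0375] [45.7 12. ] yaw 0.003 zmax 0.146
slotted 95 [ 0.6408 -0.0844] [45.6 12.3] yaw 0.031 zmax 0.144
slotted 80 [ 0.6383 -0.024 ] [44.9 12.1] yaw 0.012 zmax 0.147
tray 99 [0.3972 0.2283] [46.2 13.1] yaw 1.405 zmax 0.109
tray 104 [0.4152 0.3246] [46.8 12.7] yaw 1.381 zmax 0.108
knob 80 [ 0.6448 -0.2547] [27.6 27.4] yaw 0.083 zmax 0.093
t 34.2 at [0.4537 0.0305 0.221 ] ya 0.741 F [-0.4  0.6 -0.2] w 0.346 gf 0.0
t 34.2 at [0.4537 0.0305 0.221 ] ya 0.741 F [-0.4  0.6 -0.2] w 0.346 gf 0.0
(0.4635, -0.18, 0.2, 0.745) -> -0.324 -0.27 0.042 0.0 0.0 -0.003 rows 3.4
(0.4627, -0.297, 0.18, 0.745) -> -0.171 -0.16 0.04 0.0 0.0 0.0 rows 1.9
```

jog_arm(motion="35 -0.324 -0.27 0.042 0 0 -0.01; 35 -0.324 -0.27 0.042 0 0 -0.01; 35 -0.324 -0.27 0.042 0 0 -0.01; 35 -0.324 -0.27 0.042 0 0 -0.01; 35 -0.324 -0.27 0.042 0 0 -0.01")

```text
time: 34.83
tool_pos: [0.4649, -0.1825, 0.1995]
tool_rot: [-0.001, 0.395, 0.919, 0.0]
contact_force: [-0.2, 0.1, 0.3]
gripper_width: 0.351
grasp_force: 0.0
```

jog_arm(motion="35 -0.171 -0.16 0.04 0 0 0; 35 -0.171 -0.16 0.04 0 0 0; 35 -0.171 -0.16 0.04 0 0 0; 35 -0.171 -0.16 0.04 0 0 0; 35 -0.171 -0.16 0.04 0 0 0")

```text
time: 35.45
tool_pos: [0.4665, -0.2967, 0.1805]
tool_rot: [0.0, 0.393, 0.919, 0.0]
contact_force: [-0.1, 0.8, -0.2]
gripper_width: 0.355
grasp_force: 0.0
```

Run:
```python
from h import *
plan((.4626,-.297,.056,.76))
```

```text
t 35.45 at [ 0.4665 -0.2967  0.1805] ya 0.762 F [-0.1  0.8 -0.2] w 0.355 gf 0.0
(0.4626, -0.297, 0.056, 0.76) -> 0.005 -0.006 0.249 0.0 0.0 0.001 rows 2.0
```

jog_arm(motion="35 0.005 -0.005 0.1 0 0 0; 35 0.005 -0.005 0.2 0 0 0; 35 0.005 -0.005 0.248 0 0 0; 35 0.005 -0.005 0.248 0 0 0; 0 0.005 -0.005 0.248 0 0 0")

```text
time: 36.08
tool_pos: [0.4636, -0.2981, 0.058]
tool_rot: [0.001, 0.394, 0.919, -0.0]
contact_force: [0.1, -0.7, 0.4]
gripper_width: 0.147
grasp_force: 0.3
```

jog_arm(motion="0 0 0 0 0 0 0; 0 0 0 0 0 0 0; 0 0 0 -0.08 0 0 0; 0 0 0 -0.2 0 0 0; 0 0 0 -0.3 0 0 0")

```text
time: 36.7
tool_pos: [0.4626, -0.2981, 0.2088]
tool_rot: [0.001, 0.394, 0.919, -0.0]
contact_force: [-0.0, -0.6, -1.3]
gripper_width: 0.133
grasp_force: 60.6
```

Run:
```python
from h import *
plan((.6405,-.1478,.2,1.6003),(.6405,-.1478,.116,1.6003))
```

```text
t 36.7 at [ 0.4626 -0.2981  0.2088] ya 0.760 F [-0.  -0.6 -1.3] w 0.133 gf 60.6
(0.6405, -0.1478, 0.2, 1.6003) -> -0.027 0.465 0.018 -0.0 0.001 -0.56 rows 4.5
(0.6405, -0.1478, 0.116, 1.6003) -> 0.0 0.0 0.168 0.0 0.0 0.0 rows 1.3
```

jog_arm(motion="0 -0.027 0.465 0.018 0 0 -0.56; 0 -0.027 0.465 0.018 0 0 -0.56; 0 -0.027 0.465 0.018 0 0 -0.56; 0 -0.027 0.465 0.018 0 0 -0.56; 0 -0.027 0.465 0.018 0 0 -0.56")

```text
time: 37.33
tool_pos: [0.6421, -0.145, 0.1968]
tool_rot: [0.0, -0.018, 1.0, 0.0]
contact_force: [-1.2, -0.5, -1.6]
gripper_width: 0.132
grasp_force: 60.7
```

jog_arm(motion="0 0 0 0.07 0 0 0; 0 0 0 0.14 0 0 0; 0 0 0 0.168 0 0 0; 0 0 0 0.168 0 0 0; 0 0 0 0.168 0 0 0")

```text
time: 37.95
tool_pos: [0.6415, -0.148, 0.1153]
tool_rot: [0.001, -0.015, 1.0, -0.001]
contact_force: [0.2, -0.2, -0.1]
gripper_width: 0.133
grasp_force: 60.7
```

Run:
```python
from h import *
plan((.6405,-.1478,.098,1.6003))
```

```text
t 37.95 at [ 0.6415 -0.148   0.1153] ya 1.600 F [ 0.2 -0.2 -0.1] w 0.133 gf 60.7
(0.6405, -0.1478, 0.098, 1.6003) -> 0.002 0.001 0.035 -0.001 0.002 -0.0 rows 0.3
```

jog_arm(motion="0 0.001 0 0.01 0 0 0; 0 0.001 0 0.02 0 0 0; 0 0.001 0 0.034 0 0 0; 0 0.001 0 0.034 0 0 0; 0 0.001 0 0.034 0 0 0")

```text
time: 38.58
tool_pos: [0.6403, -0.148, 0.0979]
tool_rot: [0.0, -0.015, 1.0, -0.0]
contact_force: [-3.6, -1.0, 6.6]
gripper_width: 0.134
grasp_force: 62.1
```

jog_arm(motion="35 0 0 0 0 0 0; 35 0 0 0 0 0 0; 35 0 0 -0.05 0 0 0; 35 0 0 -0.15 0 0 0; 35 0 0 -0.25 0 0 0")

```text
time: 39.2
tool_pos: [0.6393, -0.1474, 0.2213]
tool_rot: [-0.001, -0.015, 1.0, 0.0]
contact_force: [0.3, -0.9, -0.4]
gripper_width: 0.353
grasp_force: 0.0
```

jog_arm(motion="60 0.36 0.1 0 0 0 0; 60 0.36 0.3 0 0 0 0; 60 0.36 0.3 0 0 0 0; 60 0.36 0.3 0 0 0 0; 60 0.36 0.3 0 0 0 0")

```text
time: 39.83
tool_pos: [0.4535, -0.0009, 0.2204]
tool_rot: [-0.0, -0.016, 1.0, 0.0]
contact_force: [1.0, -0.1, -0.4]
gripper_width: 0.603
grasp_force: 0.0
```

```bash
python3 look.py t9
python3 - <<'E'
from h import *
plan((.5,-.2554,.22,1.601),(.6435,-.2554,.14,1.601),(.6435,-.2554,.056,1.601))
cv2.imwrite('pics/t9c.png',cv2.resize(cv2.imread('pics/t9.png')[130:280,120:430],(800,387)))
E
```

```text
deck 1813 [ 0.6392 -0.0564] [260.4  92.7] yaw -1.543 zmax 0.06
slotted 80 [0.635  0.0372] [46.1 11.9] yaw -0.004 zmax 0.144
slotted 80 [ 0.6383 -0.024 ] [44.8 12. ] yaw 0.009 zmax 0.146
slotted 106 [ 0.6419 -0.1472] [44.1 13.4] yaw 0.060 zmax 0.144
slotted 93 [ 0.6409 -0.0847] [45.9 12.4] yaw 0.028 zmax 0.144
tray 101 [0.3974 0.2283] [46.4 13.2] yaw 1.369 zmax 0.11
tray 103 [0.4153 0.3248] [47.1 13.8] yaw 1.403 zmax 0.107
knob 79 [ 0.6448 -0.2549] [27.8 27.6] yaw -1.520 zmax 0.093
t 39.88 at [ 0.4548 -0.002   0.2209] ya 1.602 F [0.3 0.3 0.8] w 0.601 gf 0.0
t 39.88 at [ 0.4548 -0.002   0.2209] ya 1.602 F [0.3 0.3 0.8] w 0.601 gf 0.0
(0.5, -0.2554, 0.22, 1.601) -> -0.075 -0.509 0.002 -0.0 0.001 0.001 rows 4.1
(0.6435, -0.2554, 0.14, 1.601) -> -0.287 -0.009 0.16 0.0 0.0 0.0 rows 2.6
(0.6435, -0.2554, 0.056, 1.601) -> 0.0 0.0 0.168 0.0 0.0 0.0 rows 1.3
```

View pics/t9c.png

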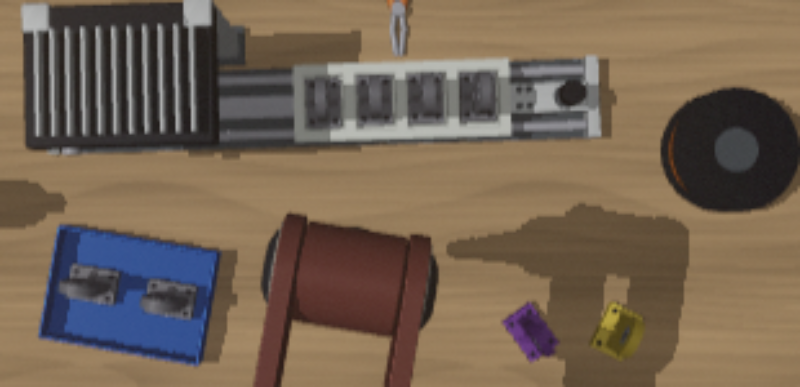

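Crop shows four stands upright in pockets at x of about 322, 375, 427 and 480, and two in the tray at (90,285) and (168,298). None are left on the bench. Next, the knob.

jog_arm(motion="60 -0.075 -0.509 0.002 0 0 0; 60 -0.075 -0.509 0.002 0 0 0; 60 -0.075 -0.509 0.002 0 0 0; 60 -0.075 -0.509 0.002 0 0 0; 60 -0.075 -0.509 0.002 0 0 0")

```text
time: 40.5
tool_pos: [0.5006, -0.2611, 0.2193]
tool_rot: [-0.001, -0.012, 1.0, -0.0]
contact_force: [-0.1, 0.1, -0.5]
gripper_width: 0.599
grasp_force: 0.0
```

jog_arm(motion="60 -0.287 -0.009 0.16 0 0 0; 60 -0.287 -0.009 0.16 0 0 0; 60 -0.287 -0.009 0.16 0 0 0; 60 -0.287 -0.009 0.16 0 0 0; 60 -0.287 -0.009 0.16 0 0 0")

```text
time: 41.12
tool_pos: [0.6439, -0.2567, 0.1402]
tool_rot: [-0.0, -0.015, 1.0, -0.0]
contact_force: [-0.4, -0.1, 0.5]
gripper_width: 0.602
grasp_force: 0.0
```

Run:
```python
from h import *
plan((.643,-.2552,.057,1.601))
```

```text
t 41.12 at [ 0.6439 -0.2567  0.1402] ya 1.600 F [-0.4 -0.1  0.5] w 0.602 gf 0.0
(0.643, -0.2552, 0.057, 1.601) -> 0.002 0.003 0.166 -0.0 -0.0 -0.001 rows 1.3
```

jog_arm(motion="60 0.002 0.002 0.1 0 0 0; 60 0.002 0.002 0.166 0 0 0; 60 0.002 0.002 0.166 0 0 0; 60 0.002 0.002 0.166 0 0 0; 0 0.002 0.002 0.166 0 0 0")

```text
time: 41.75
tool_pos: [0.6446, -0.2565, 0.0606]
tool_rot: [0.002, -0.015, 1.0, -0.001]
contact_force: [-0.3, 0.2, 0.6]
gripper_width: 0.399
grasp_force: 0.0
```

jog_arm(motion="0 0 0 0 0 0 0; 0 0 0 0 0 0 0; 0 0 0 -0.013 0 0 0; 0 0 0 -0.026 0 0 0; 0 0 0 -0.038 0 0 0")

```text
time: 42.38
tool_pos: [0.6442, -0.2553, 0.0752]
tool_rot: [0.002, -0.015, 1.0, -0.0]
contact_force: [10.0, 0.4, -11.5]
gripper_width: 0.325
grasp_force: 59.8
```

Run:
```python
from h import *
plan()
```

```text
t 42.38 at [ 0.6442 -0.2553  0.0752] ya 1.600 F [ 10.    0.4 -11.5] w 0.325 gf 59.8
```

jog_arm(motion="0 0 0.03 -0.002 0 0 0; 0 0 0.09 -0.002 0 0 0; 0 0 0.16 -0.002 0 0 0; 0 0 0.22 -0.002 0 0 0; 0 0 0.26 -0.002 0 0 0")

```text
time: 43.0
tool_pos: [0.6406, -0.1243, 0.0761]
tool_rot: [0.002, -0.015, 1.0, -0.0]
contact_force: [10.4, -2.6, -10.7]
gripper_width: 0.328
grasp_force: 60.5
```

jog_arm(motion="0 0 0.07 0 0 0 0; 0 0 0.15 0 0 0 0; 0 0 0.23 0 0 0 0; 0 0 0.28 0 0 0 0; 0 0 0.3 0 0 0 0")

```text
time: 43.62
tool_pos: [0.6365, 0.0256, 0.0764]
tool_rot: [0.003, -0.015, 1.0, -0.0]
contact_force: [10.3, -2.2, -11.5]
gripper_width: 0.326
grasp_force: 60.9
```

jog_arm(motion="0 0 0.01 0 0 0 0; 0 0 0.01 0 0 0 0; 0 0 0.01 0 0 0 0; 0 0 0.01 0 0 0 0; 0 0 0.01 0 0 0 0")

```text
time: 44.25
tool_pos: [0.6363, 0.0299, 0.0763]
tool_rot: [0.003, -0.015, 1.0, 0.0]
contact_force: [10.3, 1.9, -10.9]
gripper_width: 0.324
grasp_force: 60.9
```

Run:
```python
from h import *
s=state()['tool_pos'];plan((.6349,.0441,s[2],1.601))
```

```text
t 44.25 at [0.6363 0.0299 0.0763] ya 1.600 F [ 10.3   1.9 -10.9] w 0.324 gf 60.9
(0.6349, 0.0441, np.float64(0.0763005195898368), 1.601) -> 0.002 0.029 0.0 0.001 0.004 -0.001 rows 0.2
```

jog_arm(motion="0 0 0.014 0 0 0 0; 0 0 0.028 0 0 0 0; 0 0 0.029 0 0 0 0; 0 0 0.029 0 0 0 0; 0 0 0.029 0 0 0 0")

```text
time: 44.88
tool_pos: [0.6359, 0.0441, 0.0763]
tool_rot: [0.003, -0.015, 1.0, 0.0]
contact_force: [9.9, 1.5, -11.2]
gripper_width: 0.324
grasp_force: 61.0
```

jog_arm(motion="0 0 0 0.01 0 0 0; 0 0 0 0.02 0 0 0; 0 0 0 0.03 0 0 0; 0 0 0 0.036 0 0 0; 0 0 0 0.036 0 0 0")

```text
time: 45.5
tool_pos: [0.636, 0.0441, 0.0607]
tool_rot: [0.002, -0.015, 1.0, 0.0]
contact_force: [4.4, 1.5, 0.3]
gripper_width: 0.324
grasp_force: 62.1
```

Run:
```python
from h import *
plan()
```

```text
t 45.5 at [0.636  0.0441 0.0607] ya 1.600 F [4.4 1.5 0.3] w 0.324 gf 62.1
```

jog_arm(motion="65 0 0 0 0 0 0; 65 0 0 0 0 0 0; 65 0 0 0 0 0 0; 65 0 0 -0.1 0 0 0; 65 0 0 -0.2 0 0 0")

```text
time: 46.12
tool_pos: [0.6332, 0.0438, 0.1592]
tool_rot: [-0.001, -0.015, 1.0, 0.0]
contact_force: [-0.3, 0.0, 0.1]
gripper_width: 0.651
grasp_force: 0.0
```

jog_arm(motion="65 0 0 -0.08 0 0 0; 65 0.1 -0.1 -0.15 0 0 0; 65 0.2 -0.2 -0.15 0 0 0; 65 0.3 -0.3 -0.15 0 0 0; 65 0.36 -0.36 -0.15 0 0 0")

```text
time: 46.75
tool_pos: [0.4657, -0.1342, 0.2343]
tool_rot: [0.0, -0.015, 1.0, -0.0]
contact_force: [-0.0, -0.9, 0.2]
gripper_width: 0.652
grasp_force: 0.0
```

jog_arm(motion="65 0 0 0 0 0 0; 65 0 0 0 0 0 0; 65 0 0 0 0 0 0; 65 0 0 0 0 0 0; 65 0 0 0 0 0 0")

```text
time: 47.38
tool_pos: [0.4677, -0.1326, 0.234]
tool_rot: [-0.0, -0.015, 1.0, 0.0]
contact_force: [0.1, -0.4, -0.5]
gripper_width: 0.654
grasp_force: 0.0
```

Run:
```python
from h import *
plan()
f=grab_frame('top');P=cloud(f).reshape(-1,3);m=(abs(P[:,0]-.6355)<.02)&(abs(P[:,1]-.044)<.02)&(P[:,2]>.08)&(P[:,2]<.12);print('knob',m.sum(),np.median(P[m],0))
a=grab_frame('side');S=cloud(a).reshape(-1,3)
for Q in clusters(S[~np.isnan(S[:,0])],.065,.16,(.56,.69,.1,.40)):
    if len(Q)>15: print(len(Q),np.median(Q,0).round(3),Q[:,2].max().round(3))
for Q in clusters(P[~np.isnan(P[:,0])],.045,.115,(.30,.5,.15,.4)):
    if len(Q)>15: print('tray',len(Q),np.median(Q,0).round(3),Q[:,2].max().round(3))
cv2.imwrite('pics/s10.png',cv2.resize(a['color'][90:270,130:370,::-1],(800,600)))
```

```text
t 47.38 at [ 0.4677 -0.1326  0.234 ] ya 1.601 F [ 0.1 -0.4 -0.5] w 0.654 gf 0.0
knob 74 [0.63510916 0.04516353 0.08762375]
tray 99 [0.398 0.225 0.097] 0.107
tray 104 [0.416 0.319 0.095] 0.108
```

View pics/s10.png

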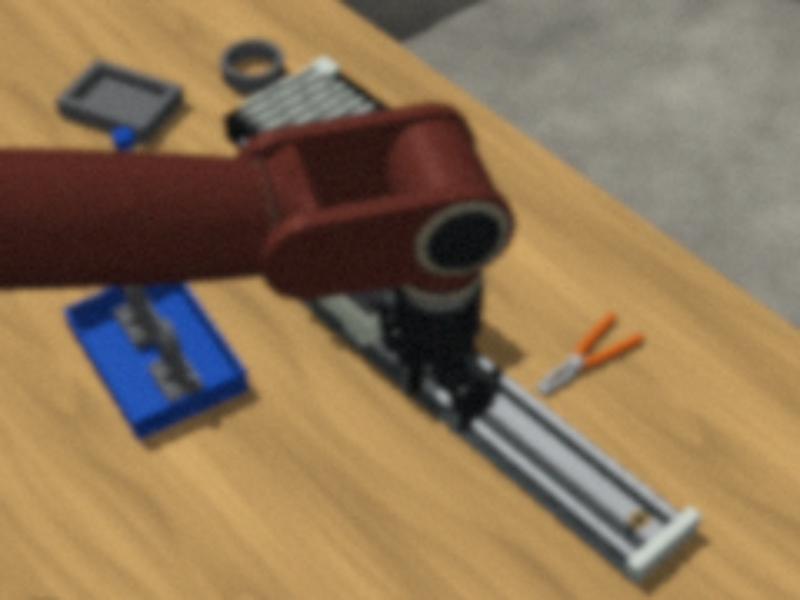

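jog_arm(motion="65 0.05 -0.1 0 0 0 0; 65 0.05 -0.2 0 0 0 0; 65 0.05 -0.3 0 0 0 0; 65 0.05 -0.4 0 0 0 0; 65 0.05 -0.4 0 0 0 0")

```text
time: 48.1
tool_pos: [0.4478, -0.3363, 0.2337]
tool_rot: [-0.0, -0.013, 1.0, 0.0]
contact_force: [0.2, -0.1, -0.3]
gripper_width: 0.651
grasp_force: 0.0
```

Run:
```python
from h import *
a=grab_frame('side');S=cloud(a).reshape(-1,3)
for Q in clusters(S[~np.isnan(S[:,0])],.065,.16,(.56,.69,.1,.40)):
    if len(Q)>15: print(len(Q),np.median(Q,0).round(3),Q[:,2].max().round(3))
cv2.imwrite('pics/s11.png',cv2.resize(a['color'][90:270,130:370,::-1],(800,600)))
plan()
```

```text
99 [0.612 0.335 0.091] 0.143
91 [0.616 0.272 0.094] 0.132
69 [0.627 0.212 0.108] 0.134
59 [0.635 0.148 0.133] 0.146
t 48.15 at [ 0.4479 -0.3346  0.2336] ya 1.598 F [-0.  -0.3  0.6] w 0.652 gf 0.0
```

View pics/s11.png

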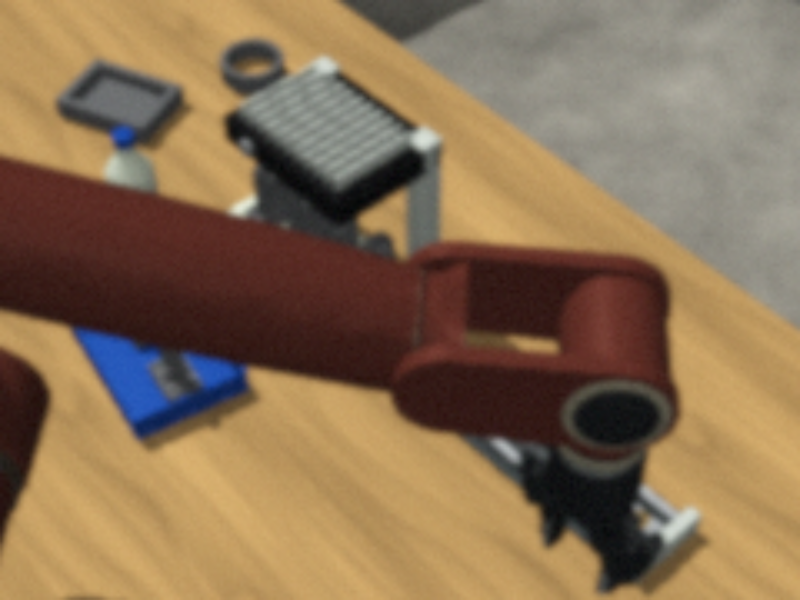

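Depth from the side camera finds four upright stands under the lamp, at y of about 0.148, 0.212, 0.272 and 0.335. The pin is home and the arm is clear of everything, so I'm handing in.

```bash
python3 -c "
from plant import job_done;print(job_done())"
```

```text
the job is handed in; nothing more can be done
None
```

The batch is changed and handed in: both cured stands are upright in the blue tray, all four fresh stands are in the slots, and the slide is pinned back under the lamp. Final camera checks agreed, but the hand-in call returned no verdict.

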